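# Load the primary bar into the current-transformer stand

## Task

Take the yellow guard plate off the front of the sloping current-transformer stand - slide it up the panel until its two studs stand in the wide ends of its keyhole slots, then lift it off - and lay it flat on the bench, black grip upward, without letting it fall. Then feed the copper bar, bare end first, straight down the white guide sleeve through the transformer until it is fully home in the brass contact socket, without forcing it, and let go of it there. Leave the other things on the bench where they are.

Things in the scene. Friction and masses are not known exactly. Their poses are not given: they have to be found in the camera images.
- ct_stand: Fixed stand on an aluminium base plate 198 (x, -90 to 108) x 120 x 10 mm: beige front panel 112 mm wide, leaning back 30 deg from upright, top edge 132 mm high; behind it a dark blue ring transformer and a brass contact socket on one bore sloping down 30 deg. Origin: on the bench under the base; x runs away from the front panel, level; z up. The bore lies in its x-z plane
- bore_mouth (a point): Centre of the bore's square mouth in the panel's front face, 97.5 mm above the bench. x axis points down the bore (30 deg below level), y level, z up the panel face. The white funnel mouth is 26 mm square, narrowing over 10 mm to the sleeve, 16 mm square and 71 mm long. Two steel studs stand 8 mm out of the panel at y = +-34 mm, z = 27 mm: shanks 6 mm, heads 11 mm diameter. Panel top at z = 42 mm
- socket_bottom (a point): Centre of the floor of the brass socket, 115 mm down the bore from bore_mouth, same axes. The socket is 16 mm square and 20 mm deep with an 8 mm lead-in funnel (24 mm wide) starting 8 mm after the sleeve ends. The bar's tip touches this floor when home; the bar then lies on the lower wall, its centre line 2 mm below the bore's, with 85 mm standing out of the panel
- guard: Loose yellow plate 96 (y) x 64 (x, -36 to 28) x 3 mm, 80 g, hung on the studs. Origin in its back face, 36 mm from the lower edge. x points up the panel when hung, z outward, to the grip's side. Keyhole slots at y = +-34 mm: 8 mm wide at the top (studs there at first, x = 16 mm), 15 mm wide below (around x = 0): slide it 16 mm up, +-4 mm, then 12 mm or more straight out to clear the heads
- guard_grip (a point): Point to hold on the guard's black upright grip: a fin 10 mm thick (along y), 28 mm long (along x), its top 38 mm above the plate's back face; this point is 26 mm above the back face, on the fin's middle (x = -10 mm). The fin's foot is 26 mm wide, its top 6 mm above the back face. Its axes are the guard's. Pinch it across y; the tool may lean any way in the plate's x-z plane
- bar: Loose square copper bar 200 x 12 x 12 mm, 0.18 kg, lying flat on the bench; the rear 75 mm has a red insulating sleeve. Origin: middle of its underside; x along it toward the bare copper end, z up. It lies across the bench in front of the stand; the bench to the right of it, between the stand's base and the clip, is clear
- bar_tip (a point): Centre of the bar's bare copper end face, 100 mm ahead of the bar's middle, on its centre line (6 mm above its underside)
- bar_grip (a point): Point on the bar's centre line in the red sleeve, 160 mm behind bar_tip and 40 mm from the rear end: a grip here stays 45 mm clear of the panel when the bar is home
- carton: Small brown cardboard carton on the bench at the far left front, 40 x 72 x 32 mm. Origin: centre of its underside. Bystander: leave it alone
- spool: Blue and white spool of solder, 54 mm diameter, 40 mm high, left of the work. Origin: centre of its underside. Bystander: leave it alone
- capacitor: Blue and white upright capacitor can, 52 mm diameter, 90 mm high, at the right back. Origin: centre of its underside. Bystander: leave it alone
- clip: Red and yellow crocodile clip lying at the right front corner, 152 mm long, 21 mm high. Origin: centre of its underside. Bystander: leave it alone
Not all that is in view belongs to the job. Of the things like the guard, leave any that is red; of the rest the larger one is meant.

How it is judged (in metres and radians):
On the way, in this order (a step that is already met when the one before it is completed fails the run):
1. the guard is off the stand and lies on the bench, grip upward (height (world z) of guard below 0.012 m and angle between guard's own z axis and vertical below 0.2 rad and contact force between guard and ct_stand below 0.05 N), for 0.2 s.
2. the bar's bare end has entered the guide sleeve (x of bar_tip in the frame of bore_mouth between 0.02 and 0.1 m and y of bar_tip in the frame of bore_mouth between -0.008 and 0.008 m and z of bar_tip in the frame of bore_mouth between -0.008 and 0.008 m), for 0.1 s.
At the end, for the whole second after the job is handed in: The bar's bare end is within 6 mm of the centre of the socket's floor, the bar in line with the bore within 0.06 rad and at rest; the guard lies at rest on the bench, grip upward, flat within 0.2 rad, back face under 12 mm high, clear of the stand (all of step 1 and distance between bar_tip and socket_bottom below 0.006 m and angle between the x axis of bar and the x axis of socket_bottom, either way round below 0.06 rad and linear speed of each of bar, guard below 0.02 m/s); the robot touches nothing.
It fails at once if the bar is forced against the stand with more than 40 N (contact force between bar and ct_stand above 40 N).
It fails at once if the guard is forced against the stand with more than 40 N (contact force between guard and ct_stand above 40 N).
It fails at once if the guard is let fall from more than about 60 mm (untouched while off the stand) (distance of guard from where it was at the start of the episode above 0.03 m and height (world z) of guard above 0.06 m and contact force between guard and anything else below 0.001 N).
It fails at once if a bystander is shifted by more than 30 mm (distance of any of carton, spool, capacitor, clip from where it was at the start of the episode above 0.03 m).
It also fails if it takes over 58 s, if anything falls off the work surface, if the arm or the gripper's body presses on something with over 40 N, if the wrist force passes 120 N, or if a joint passes its speed limit or range.

## Robot

A 6-joint arm with a two-finger parallel gripper is mounted at the origin on a cart in front of the work surface, level with it; the furniture and walls round the work are solid. World frame = base frame: x ahead of the robot, y to its left, z up, the work surface at z = 0. Lengths are in mm, angles in rad, forces in N, time in s.
With the tool pointing down it reaches from about 275 to 750 mm from the base axis. Payload 10.2 kg.
Tool frame: the origin (TCP) lies midway between the tips of the shut fingers; the grasp point (between the pads) lies 19 mm behind it; z points along the fingers, y is the line along which they close (so a half turn about z gives the same grasp; the last joint's range is limited). The gripper opens to 85 mm and grips with 20 to 120 N. Pads are 22 mm wide; open, the fingers measure 114 mm over their backs; the gripper's body (76 mm by 85 mm) begins 54 mm behind the grasp point. The pads swing forward as they close: fully open they stand 13 mm farther back than shut.
Start: joints at [1.028, 0.313, 1.498, -0, 1.331, -0.223], TCP at [165.061, 498.384, 231.294] pointing down, gripper open.
Joint ranges: [-2.94, 2.94], [-0.97, 2.17], [0.19, 2.56], [-1.23, 4.37], [0.02, 3.11], [-2.88, 2.88]. Speed limits (rad/s): [2.39, 2.39, 3.01, 3.14, 3.14, 3.14].

## Interface

Orientations are given as a unit quaternion [w, x, y, z].
In Python, from rig import sense, capture, finish_job, find_in, place_of gives the robot as it stands. The module is installed in compiled form; this text tells all that it offers.
- The arm moves only by the shell command python3 -m jog 'ROWS' [FORCE]. ROWS is JSON, a list of rows, each an object of numbers: "tx", "ty", "tz": the shift along the tool's x, y, z in mm; "ax", "ay", "az": the turn, a rotation vector about the tool's x, y, z in rad; "jaw": the closure, from -1 (fully open) to 1 (shut), so that 0 is half open. In form: [{"tx": .., "ty": .., "tz": .., "ax": .., "ay": .., "az": .., "jaw": ..}, ...]. A call has 1 to 5 rows; each row shifts and turns the commanded pose from where the row before left it, along the tool's axes as they then stand; what a row does not reach is not made up. A row lasts 1/8 s, in which the tool goes at most 62.5 mm and 10.7 degrees, less where a joint would pass 70% of its speed; a pose out of reach is approached as far as the arm can. A call with a gripper value outside its range is refused whole. The fingers move at their own pace and stop on an object; FORCE is the grip in N (left out, the last holds). Time passes only in rows, so rows that do not move let the fingers close. It gives the time, the measured TCP pose, the force, the opening and the grip force at its end, in the units of the state.
- sense(): the state, without advancing time (a new reading comes with each control period).
- capture(name): name is "scene" or "top" or "wrist"; returns a dict with "color" (384x512x3 uint8, red, green, blue), "depth" (384x512 float32, mm along the optical axis (not along the pixel's ray), 0 where there is no reading), "fx", "fy", "cx", "cy" (pixels), "camera_from_world" (4x4, takes a point from world to camera coordinates); the wrist camera has in their place "mount" (4x4, takes a point from camera to tool coordinates, whose origin is the TCP and whose axes are the flange's). Camera axes: x right, y up, looking along -z (the intrinsics and any distortion apply to the point x, -y, -z); pixel columns grow to the right and rows downward; lengths in mm; the calibration is good to about 2 mm. The wrist camera is an equidistant fisheye: a pixel r from the principal point sees the ray r / f radians off the axis. A picture is of the moment at which its call begins: read the wrist's pose just before it.
- finish_job(): hands the job in; it is judged then, once.
Trained networks look in the newest picture that a camera, given by its name, has taken for a name from the list of things; names that differ only in an ending like _2 or _b are one class to them, and where a whole thing is asked for, a point or a joint stands for the part that bears it (a point fixed in the world has none). Each returns a list of dicts, best first, with "conf" (0 to 1); they miss things now and then, are a little off and sometimes report something else, mostly with a low value. They report only what shows in the picture. A call takes as long as a camera call. They do not tell look-alikes from the thing itself.
- find_in(query, camera): "centre" ([column, row] in pixels, amid what is visible of it).
- place_of(query, camera): "centre" ([column, row] in pixels: a listed point, or the origin of a listed thing).
The state is a dict: "time_s": time; "joints": joint angles; "dq": joint speeds; "tau": joint torques, N m; "eef_pos": TCP position; "ee_rot": TCP orientation; "force": force on the tool from outside, world axes, zero at the start; "wrist_torque": the same for the moment, N m; "grip_width": opening from 0.0 (shut) to 1.0 (fully open); "grip_force": force on a finger pad.
Only numpy, scipy, OpenCV 4.12 (cv2) and the standard library are available. Lean on these libraries where they do the work, as an engineer would, in place of code of your own. Each camera call takes 0.05 s, during which the arm holds its last target. There are 200 camera calls.

## Working session

There is one attempt and no reset: what is moved stays moved. The work goes in short steps, Python scripts to look and compute and a shell command to move; the robot and the scene stay as the last step left them, time stands still between calls to the robot, and variables do not carry over. Pictures are saved under pics/ and viewed, at most 10 in all, crops included, and the job is handed in when it is done.

```bash
mkdir -p pics; cat > h.py <<'E'
import numpy as np, cv2, json
from rig import sense, capture, find_in, place_of
from scipy.spatial.transform import Rotation as R
def rot(q): return R.from_quat([q[1],q[2],q[3],q[0]])
def save(c,n): cv2.imwrite(f'pics/{n}.png',c['color'][:,:,::-1])
def px2w(c,u,v,d=None):
    if d is None:
        p=c['depth'][int(v)-1:int(v)+2,int(u)-1:int(u)+2]; p=p[p>0]; d=np.median(p) if len(p) else np.nan
    X=np.array([(u-c['cx'])/c['fx']*d,-(v-c['cy'])/c['fy']*d,-d,1])
    return (np.linalg.inv(c['camera_from_world'])@X)[:3]
def w2px(c,p):
    X=c['camera_from_world']@np.append(p,1); return np.array([c['cx']+c['fx']*X[0]/-X[2], c['cy']-c['fy']*X[1]/-X[2]])
def cloud(c):
    v,u=np.mgrid[0:384,0:512]; d=c['depth'].astype(float)
    X=np.stack([(u-c['cx'])/c['fx']*d,-(v-c['cy'])/c['fy']*d,-d,np.ones_like(d)],-1)
    P=X@np.linalg.inv(c['camera_from_world']).T; P=P[...,:3]; P[d<=0]=np.nan; return P
E
python3 - <<'E'
from h import *
import pickle
cs={}
for n in ['scene','top']:
    c=capture(n); cs[n]=c; save(c,n)
    print(n,[k for k in c],c['fx'],np.linalg.inv(c['camera_from_world'])[:3,3].round())
    for q in ['guard','guard_grip','bore_mouth','ct_stand','bar','bar_tip','bar_grip','carton','spool','capacitor','clip']:
        for f in (place_of,):
            for r in f(q,n)[:3]:
                print(q,np.round(r['centre']),round(r['conf'],2),px2w(c,*r['centre']).round())
pickle.dump(cs,open('cs.pkl','wb'))
im=np.hstack([cs[n]['color'] for n in cs]); cv2.imwrite('pics/both.png',cv2.resize(im[:,:,::-1],(800,300)))
E
```

```text
scene ['color', 'depth', 'fx', 'fy', 'cx', 'cy', 'camera_from_world'] 346.8455956578407 [ 169. -534.  705.]
guard [275. 228.] 0.84 [561. -70.  26.]
guard [324. 242.] 0.55 [ 580. -218.  110.]
guard [306. 212.] 0.52 [667. -69.  26.]
guard_grip [315. 245.] 0.79 [ 555. -219.  114.]
guard_grip [303. 215.] 0.71 [651. -75.  28.]
guard_grip [268. 238.] 0.67 [526. -88.  23.]
bore_mouth [323. 243.] 0.8 [ 580. -219.  105.]
ct_stand [319. 262.] 0.77 [ 564. -233.   65.]
bar_tip [200. 206.] 0.55 [436. 113.  13.]
bar_grip [228. 242.] 0.76 [440. -37.  10.]
carton [144. 175.] 0.91 [346. 303.  31.]
spool [219. 194.] 0.82 [500. 119.  25.]
capacitor [378. 280.] 0.8 [ 661. -327.   37.]
clip [256. 337.] 0.97 [ 363. -280.    9.]
clip [217. 193.] 0.71 [495. 124.  25.]
clip [347. 241.] 0.5 [ 609. -254.  132.]
top ['color', 'depth', 'fx', 'fy', 'cx', 'cy', 'camera_from_world'] 382.7236612168239 [ 313.   22. 1164.]
guard [337. 163.] 0.91 [ 593. -199.  119.]
guard [217. 200.] 0.68 [496. 146.  40.]
guard [287. 150.] 0.66 [658. -66.  29.]
guard_grip [342. 174.] 0.8 [ 558. -211.  125.]
guard_grip [286. 148.] 0.79 [663. -63.  28.]
guard_grip [288. 187.] 0.55 [542. -69.  27.]
bore_mouth [338. 169.] 0.96 [ 579. -205.  100.]
ct_stand [330. 172.] 0.87 [ 574. -185.   87.]
bar [253. 221.] 0.61 [439.  37.  13.]
bar_tip [222. 223.] 0.71 [433. 131.   2.]
bar_grip [276. 223.] 0.53 [433. -32.   2.]
carton [156. 252.] 0.68 [344. 318.  34.]
spool [217. 196.] 0.78 [513. 146.  14.]
capacitor [365. 142.] 0.89 [ 672. -298.   67.]
clip [356. 242.] 0.6 [ 378. -275.    1.]
```

View pics/scene.png

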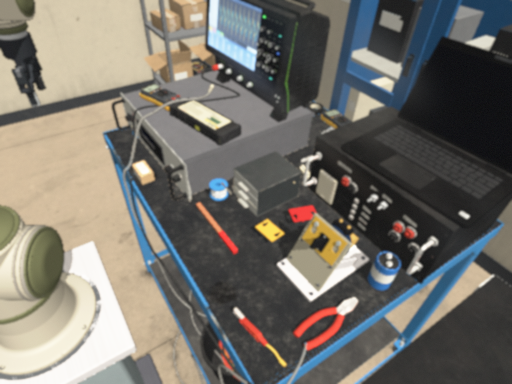

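View pics/top.png

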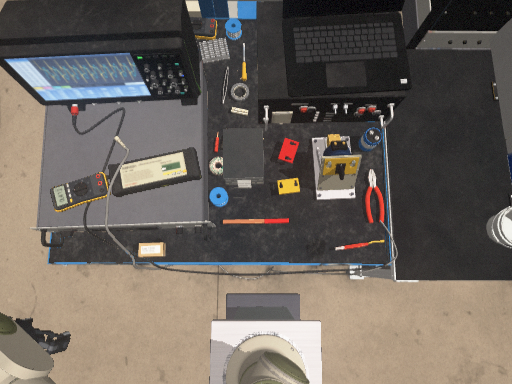

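Candidates for the guard: the yellow plate on the stand (scene ~(324,240), top (340,165)), the small yellow plate on the bench (scene (268,230), top (289,186)) and the red plate (scene (301,213), top (288,150)). The plate hung on the stand is the larger non-red one, so that's my choice. I'll check it in a close crop and fit the stand's pose.

```bash
python3 - <<'E'
from h import *
import pickle
cs=pickle.load(open('cs.pkl','rb'))
a=cv2.resize(cs['scene']['color'][200:310,265:405],None,fx=2.85,fy=2.85,interpolation=cv2.INTER_CUBIC)
b=cv2.resize(cs['top']['color'][120:240,210:390],None,fx=2.2,fy=2.2,interpolation=cv2.INTER_CUBIC)
h=max(a.shape[0],b.shape[0]); P=[np.pad(x,((0,h-x.shape[0]),(0,0),(0,0))) for x in (a,b)]
cv2.imwrite('pics/crop.png',np.hstack(P)[:,:,::-1]); print(np.hstack(P).shape)
rng=np.random.default_rng(0)
for n,c in cs.items():
    W=cloud(c).reshape(-1,3); C=c['color'].reshape(-1,3).astype(int)
    m=(W[:,0]>430)&(W[:,0]<700)&(W[:,1]>-300)&(W[:,1]<-120)&(W[:,2]>20)&(W[:,2]<160)
    pts=W[m]; best=None
    for _ in range(3000):
        p=pts[rng.choice(len(pts),3,False)]; nn=np.cross(p[1]-p[0],p[2]-p[0]); l=np.linalg.norm(nn)
        if l<100: continue
        nn/=l
        if nn[0]>0: nn=-nn
        if abs(nn[2]-.5)>.06 or nn[0]>-.5: continue
        k=np.abs((pts-p[0])@nn)<2.5
        if best is None or k.sum()>best.sum(): best=k
    q=pts[best]; cc=q.mean(0); nn=np.linalg.svd(q-cc)[2][2]; nn=nn if nn[0]<0 else -nn
    print(n,'panel/guard',best.sum(),cc.round(1),nn.round(3),'yaw',np.degrees(np.arctan2(-nn[1],-nn[0])).round(1),'d',q.min(0).round(),q.max(0).round())
    # yellow guard colour
    yel=(C[:,0]>140)&(C[:,1]>100)&(C[:,2]<90)&m
    y=W[yel]; print('yellow',len(y),y.min(0).round(),y.max(0).round(),y.mean(0).round())
    bm=(W[:,0]>430)&(W[:,0]<720)&(W[:,1]>-310)&(W[:,1]<-100)&(W[:,2]>3)&(W[:,2]<18)&(C.min(1)>110)
    b=W[bm]; b=b[np.abs(b[:,2]-np.median(b[:,2]))<5]; print('base',len(b),cv2.minAreaRect(b[:,:2].astype(np.float32)),np.median(b[:,2]))
    # bar
    rb=(W[:,0]>380)&(W[:,0]<480)&(W[:,1]>-80)&(W[:,1]<180)&(C[:,0]>C[:,2]+50)&(W[:,2]<30)
    b=W[rb]; print('bar',len(b),cv2.minAreaRect(b[:,:2].astype(np.float32)))
    red=b[(C[rb][:,0]>150)&(C[rb][:,1]<75)]; print('red',red.mean(0).round(), red.min(0).round(),red.max(0).round())
E
```

```text
(314, 795, 3)
scene panel/guard 1909 [ 567.9 -216.7   74.5] [-0.879 -0.052  0.474] yaw 3.4 d [ 535. -269.   20.] [ 605. -156.  135.]
yellow 726 [ 566. -260.   40.] [ 694. -155.  135.] [ 586. -214.  108.]
base 1156 ((605.5617065429688, -210.94837951660156), (200.71942138671875, 120.11296844482422), 2.7902486324310303) 10.564679540752365
bar 479 ((419.49517822265625, 33.90016174316406), (224.8057403564453, 70.36346435546875), 89.70686340332031)
red [436. -39.  -8.] [ 384.  -71. -521.] [453.   8.  15.]
top panel/guard 857 [ 573.  -211.    78.4] [-0.879 -0.048  0.475] yaw 3.2 d [ 539. -268.   20.] [ 609. -155.  140.]
yellow 345 [ 570. -261.   53.] [ 698. -163.  137.] [ 597. -213.  109.]
base 710 ((609.5022583007812, -209.88226318359375), (198.82749938964844, 119.74886322021484), 2.7509913444519043) 11.056055594253849
bar 318 ((441.0870361328125, 29.838119506835938), (15.670438766479492, 196.52194213867188), 0.6890137791633606)
red [441. -33.  13.] [434. -68.  -0.] [449.   1.  18.]
```

View pics/crop.png

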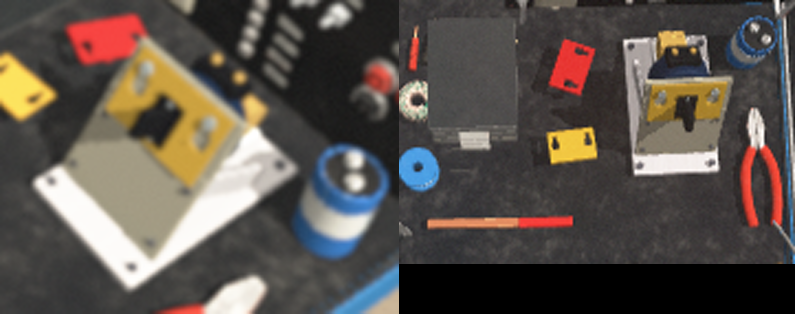

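The crop confirms it: the plate on the stand has a black fin and its two studs are in the keyholes, while the loose yellow one at top (289,186) is smaller. Next I'll plan a stand-off in front of the guard.

```bash
cat >> h.py <<'E'
PSI=np.radians(2.8); BM=np.array([582.,-211.5,97.5])
def frame(psi=None):
    psi=PSI if psi is None else psi
    x=np.array([np.cos(psi)*np.cos(np.pi/6),np.sin(psi)*np.cos(np.pi/6),-.5]); y=np.array([-np.sin(psi),np.cos(psi),0]); return np.stack([x,y,np.cross(x,y)],1)
def plan(p,Rt,n=None,state=None):
    """rows from the measured (or given) pose to p,Rt; returns final"""
    if state is None: s=sense(); p0,R0=np.array(s['eef_pos']),rot(s['ee_rot'])
    else: p0,R0=state
    Rt=R.from_matrix(Rt) if not isinstance(Rt,R) else Rt
    d=R0.inv()*Rt; rv=d.as_rotvec()
    k=n or int(max(1,np.ceil(np.linalg.norm(rv)/.18),np.ceil(np.linalg.norm(p-p0)/55)))
    P,Q=p0,R0; st=rv/k; st=np.round(st,3)
    for i in range(k):
        g=p0+(p-p0)*(i+1)/k; t=np.round(Q.inv().apply(g-P),1); P=P+Q.apply(t); Q=Q*R.from_rotvec(st)
        print(dict(tx=t[0],ty=t[1],tz=t[2],ax=st[0],ay=st[1],az=st[2]))
    print('rows',k,'err',(P-p).round(1),np.degrees((Q.inv()*Rt).magnitude()).round(2))
    return P,Q
def near(Rt):
    """choose of the half-turn pair the one nearest"""
    R0=rot(sense()['ee_rot']); c=[R.from_matrix(Rt),R.from_matrix(Rt)*R.from_rotvec([0,0,np.pi])]
    return min(c,key=lambda r:(R0.inv()*r).magnitude())
E
python3 - <<'E'
from h import *
s=sense(); print(s['joints'],s['eef_pos'],rot(s['ee_rot']).as_matrix().round(2))
F=frame(); z=F[:,0]; y=F[:,1]; Rt=np.stack([np.cross(y,z),y,z],1)
for r in (R.from_matrix(Rt),R.from_matrix(Rt)*R.from_rotvec([0,0,np.pi])): print(np.degrees((rot(s['ee_rot']).inv()*r).as_rotvec()))
p=BM-130*F[:,0]
st=plan(np.array([360.,20,280]),R.from_matrix(np.diag([1,1,1]))*rot(s['ee_rot']))
plan(p,near(Rt),state=st); c=capture('wrist'); print(c['mount'].round(2),c['fx'])
E
```

```text
[ 1.02762175e+00  3.12922599e-01  1.49770077e+00 -8.27803478e-06
  1.33100253e+00 -2.23401725e-01] [165.05136995 498.38583559 231.28231673] [[-0.95  0.31 -0.  ]
 [ 0.31  0.95 -0.  ]
 [-0.   -0.   -1.  ]]
[-11.05618436 -59.29364599 -19.14580686]
[-80.518896    15.0139487  139.46186871]
{'tx': np.float64(-33.5), 'ty': np.float64(-39.3), 'tz': np.float64(-4.9), 'ax': np.float64(0.0), 'ay': np.float64(0.0), 'az': np.float64(0.0)}
{'tx': np.float64(-33.6), 'ty': np.float64(-39.3), 'tz': np.float64(-4.8), 'ax': np.float64(0.0), 'ay': np.float64(0.0), 'az': np.float64(0.0)}
{'tx': np.float64(-33.5), 'ty': np.float64(-39.3), 'tz': np.float64(-4.9), 'ax': np.float64(0.0), 'ay': np.float64(0.0), 'az': np.float64(0.0)}
{'tx': np.float64(-33.6), 'ty': np.float64(-39.2), 'tz': np.float64(-4.9), 'ax': np.float64(0.0), 'ay': np.float64(0.0), 'az': np.float64(0.0)}
{'tx': np.float64(-33.5), 'ty': np.float64(-39.3), 'tz': np.float64(-4.9), 'ax': np.float64(0.0), 'ay': np.float64(0.0), 'az': np.float64(0.0)}
{'tx': np.float64(-33.6), 'ty': np.float64(-39.3), 'tz': np.float64(-4.8), 'ax': np.float64(0.
[... 1214 characters left out ...]
28), 'ay': np.float64(-0.148), 'az': np.float64(-0.048)}
{'tx': np.float64(-7.3), 'ty': np.float64(-32.8), 'tz': np.float64(23.3), 'ax': np.float64(-0.028), 'ay': np.float64(-0.148), 'az': np.float64(-0.048)}
{'tx': np.float64(-2.2), 'ty': np.float64(-33.7), 'tz': np.float64(23.1), 'ax': np.float64(-0.028), 'ay': np.float64(-0.148), 'az': np.float64(-0.048)}
{'tx': np.float64(2.8), 'ty': np.float64(-34.3), 'tz': np.float64(22.1), 'ax': np.float64(-0.028), 'ay': np.float64(-0.148), 'az': np.float64(-0.048)}
rows 7 err [-0. -0.  0.] 0.21
[[   0.      0.96    0.26   67.26]
 [   1.      0.     -0.      0.28]
 [  -0.      0.26   -0.96 -142.26]
 [   0.      0.      0.      1.  ]] 297.3186396354542
```

```bash
sed -i "s/print(dict(tx=t\[0\].*/print([float(v) for v in t],[float(v) for v in st])/" h.py
python3 -m jog '[{"tx":-33.5,"ty":-39.3,"tz":-5,"jaw":-1},{"tx":-33.5,"ty":-39.3,"tz":-5,"jaw":-1},{"tx":-33.5,"ty":-39.3,"tz":-5,"jaw":-1},{"tx":-33.5,"ty":-39.3,"tz":-5,"jaw":-1},{"tx":-33.5,"ty":-39.3,"tz":-5,"jaw":-1}]' 40
python3 -m jog '[{"tx":-33.5,"ty":-39.3,"tz":-5,"jaw":-1},{"tx":-33.5,"ty":-39.3,"tz":-5,"jaw":-1},{"tx":-33.5,"ty":-39.3,"tz":-5,"jaw":-1},{"tx":-33.5,"ty":-39.3,"tz":-5,"jaw":-1},{"tx":-33.5,"ty":-39.3,"tz":-5,"jaw":-1}]'
python3 -m jog '[{"tx":-25.5,"ty":-27,"tz":17,"ax":-0.028,"ay":-0.148,"az":-0.048,"jaw":-1},{"tx":-21.5,"ty":-29,"tz":19.5,"ax":-0.028,"ay":-0.148,"az":-0.048,"jaw":-1},{"tx":-17,"ty":-30,"tz":21.5,"ax":-0.028,"ay":-0.148,"az":-0.048,"jaw":-1},{"tx":-12,"ty":-32,"tz":23,"ax":-0.028,"ay":-0.148,"az":-0.048,"jaw":-1},{"tx":-7,"ty":-33,"tz":23,"ax":-0.028,"ay":-0.148,"az":-0.048,"jaw":-1}]'
python3 -m jog '[{"tx":-2,"ty":-34,"tz":23,"ax":-0.028,"ay":-0.148,"az":-0.048,"jaw":-1},{"tx":3,"ty":-34,"tz":22,"ax":-0.028,"ay":-0.148,"az":-0.048,"jaw":-1},{"jaw":-1}]'
cat >> h.py <<'E'
def wcap():
    s=sense(); c=capture('wrist'); T=np.eye(4); T[:3,:3]=rot(s['ee_rot']).as_matrix(); T[:3,3]=s['eef_pos']
    c['T']=T@c['mount']; return c
def wray(c,u,v):
    x,y=(u-c['cx'])/c['fx'],(v-c['cy'])/c['fy']; r=np.hypot(x,y); k=np.sin(r)/r if r>1e-9 else 1
    d=np.array([x*k,-y*k,-np.cos(r)]); return c['T'][:3,3],c['T'][:3,:3]@d,d
def wpt(c,u,v):
    o,d,dc=wray(c,u,v); p=c['depth'][int(v)-1:int(v)+2,int(u)-1:int(u)+2]; p=p[p>0]
    return o+d*(np.median(p)/-dc[2]) if len(p) else np.full(3,np.nan)
def wcloud(c):
    v,u=np.mgrid[0:384,0:512]; x,y=(u-c['cx'])/c['fx'],(v-c['cy'])/c['fy']; r=np.hypot(x,y)+1e-9; D=c['depth'].astype(float); D[D<=0]=np.nan
    t=np.tan(np.minimum(r,1.5))/r; X=np.stack([x*t*D,-y*t*D,-D],-1); return X@c['T'][:3,:3].T+c['T'][:3,3]
E
python3 - <<'E'
from h import *
c=wcap(); save(c,'w1')
for q in ['guard','guard_grip','bore_mouth','ct_stand']:
    for r in place_of(q,'wrist')[:3]: print(q,np.round(r['centre']),round(r['conf'],2),wpt(c,*r['centre']).round(1))
W=wcloud(c); C=c['color'].astype(int)
m=(C[...,0]>130)&(C[...,1]>90)&(C[...,2]<90)&(W[...,0]>540)&(W[...,0]<640)&(abs(W[...,1]+211)<70)&(W[...,2]>50)
y=W[m]; cc=np.median(y,0); n=np.linalg.svd(y-y.mean(0),full_matrices=False)[2][2]; n*=-np.sign(n[0]); print('yellow',len(y),cc.round(1),n.round(3),np.degrees(np.arctan2(-n[1],-n[0])))
F=frame(); L=(y-BM)@F; print('in BM frame',np.percentile(L,[1,50,99],axis=0).round(1))
E
```

```text
time_s: 1.88
eef_pos: [241.1, 334.3, 150.5]
ee_rot: [0.356, 0.038, 0.934, 0.008]
force: [1.0, 0.0, 0.0]
grip_width: 0.999
grip_force: 0.0
guard [ 57. 251.] 0.7 [564.4 -84.4  25.6]
guard [ 15. 285.] 0.59 [ 572.3 -202.   106.3]
guard [ 84. 264.] 0.56 [638.9 -59.3  25.7]
guard_grip [  7. 285.] 0.75 [ 550.5 -205.2  113.5]
guard_grip [ 58. 239.] 0.72 [538.2 -63.6  10. ]
guard_grip [ 89. 262.] 0.43 [554.9  11.6  50. ]
bore_mouth [ 34. 246.] 0.59 [ 572.2 -168.2   10.7]
bore_mouth [ 17. 285.] 0.55 [ 579.5 -203.5  103.1]
ct_stand [ 33. 244.] 0.85 [ 565.8 -165.3   10.1]
yellow 397 [ 580.8 -191.7  100.1] [-0.841 -0.02   0.541] 1.364756950218049
in BM frame [[-29.7 -42.7 -22.4]
 [ -0.8  19.3   1.6]
 [  2.9  50.1  39.3]]schema error: expected keys tx, ty, tz, ax, ay, az, jaw
schema error: expected keys tx, ty, tz, ax, ay, az, jaw
schema error: expected keys tx, ty, tz, ax, ay, az, jaw
```

View pics/w1.png

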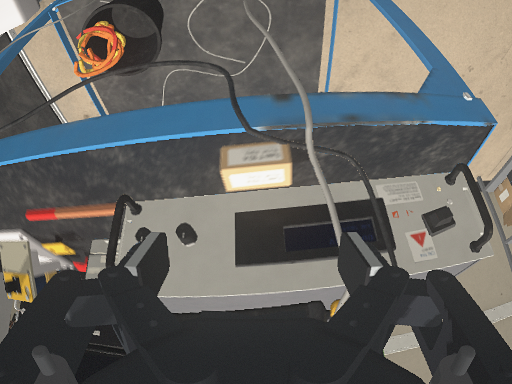

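The view shows the carton at (255,165) and the stand at far left, (15,285). Only the one call with all seven keys ran, so I'll re-plan from here with full rows.

```bash
python3 - <<'E'
from h import *
F=frame(); z=F[:,0]; y=F[:,1]; Rt=np.stack([np.cross(y,z),y,z],1)
s=sense(); st=plan(np.array([330.,150,230]),rot(s['ee_rot']),4)
plan(BM-130*F[:,0],near(Rt),state=st)
E
```

```text
[-33.2, -44.0, 0.6] [0.0, 0.0, 0.0]
[-33.2, -44.0, 0.5] [0.0, 0.0, 0.0]
[-33.3, -44.0, 0.6] [0.0, 0.0, 0.0]
[-33.2, -44.0, 0.5] [0.0, 0.0, 0.0]
rows 4 err [ 0. -0.  0.] 0.0
[-11.2, -44.9, 18.5] [-0.008, -0.04, -0.014]
[-9.8, -45.1, 18.5] [-0.008, -0.04, -0.014]
[-8.4, -45.4, 18.6] [-0.008, -0.04, -0.014]
[-7.1, -45.7, 18.5] [-0.008, -0.04, -0.014]
[-5.6, -46.0, 18.4] [-0.008, -0.04, -0.014]
[-4.3, -46.1, 18.2] [-0.008, -0.04, -0.014]
[-2.9, -46.3, 18.0] [-0.008, -0.04, -0.014]
[-1.6, -46.6, 17.7] [-0.008, -0.04, -0.014]
rows 8 err [-0. -0.  0.] 0.16
```

```bash
python3 -m jog '[{"tx":-33,"ty":-44,"tz":0.5,"ax":0,"ay":0,"az":0,"jaw":-1},{"tx":-33,"ty":-44,"tz":0.5,"ax":0,"ay":0,"az":0,"jaw":-1},{"tx":-33,"ty":-44,"tz":0.5,"ax":0,"ay":0,"az":0,"jaw":-1},{"tx":-33,"ty":-44,"tz":0.5,"ax":0,"ay":0,"az":0,"jaw":-1}]' 40
python3 -m jog '[{"tx":-11,"ty":-45,"tz":18.5,"ax":-0.008,"ay":-0.04,"az":-0.014,"jaw":-1},{"tx":-10,"ty":-45,"tz":18.5,"ax":-0.008,"ay":-0.04,"az":-0.014,"jaw":-1},{"tx":-8,"ty":-45.5,"tz":18.5,"ax":-0.008,"ay":-0.04,"az":-0.014,"jaw":-1},{"tx":-7,"ty":-46,"tz":18.5,"ax":-0.008,"ay":-0.04,"az":-0.014,"jaw":-1}]'
python3 -m jog '[{"tx":-6,"ty":-46,"tz":18.5,"ax":-0.008,"ay":-0.04,"az":-0.014,"jaw":-1},{"tx":-4,"ty":-46,"tz":18,"ax":-0.008,"ay":-0.04,"az":-0.014,"jaw":-1},{"tx":-3,"ty":-46,"tz":18,"ax":-0.008,"ay":-0.04,"az":-0.014,"jaw":-1},{"tx":-1.5,"ty":-46.5,"tz":17.5,"ax":-0.008,"ay":-0.04,"az":-0.014,"jaw":-1},{"tx":0,"ty":0,"tz":0,"ax":0,"ay":0,"az":0,"jaw":-1}]'
cat > look.py <<'E'
from h import *
import sys
c=wcap(); save(c,sys.argv[1]); F=frame()
for q in ['guard','guard_grip','bore_mouth']:
    for r in place_of(q,'wrist')[:2]: p=wpt(c,*r['centre']); print(q,np.round(r['centre']),round(r['conf'],2),p.round(1),'bm frame',((p-BM)@F).round(1))
W=wcloud(c); C=c['color'].astype(int)
m=(C[...,0]>110)&(C[...,1]>75)&(C[...,2]<.55*C[...,0])&(W[...,0]>540)&(W[...,0]<640)&(abs(W[...,1]+211)<70)&(W[...,2]>50)
y=W[m]; L=(y-BM)@F; y=y[abs(L[:,0]-np.median(L[:,0]))<4]
n=np.linalg.svd(y-y.mean(0),full_matrices=False)[2][2]; n*=-np.sign(n[0]); print('yellow',len(y),n.round(3),np.degrees(np.arctan2(-n[1],-n[0])))
L=(y-BM)@F; print(np.percentile(L,[1,50,99],axis=0).round(1)); print(cv2.minAreaRect(L[:,1:].astype(np.float32)))
E
python3 look.py w2
```

```text
time_s: 2.62
eef_pos: [314.6, 182.2, 215.2]
ee_rot: [0.348, 0.042, 0.937, 0.007]
force: [0.1, 1.1, -0.7]
grip_width: 1.003
grip_force: 0.0
time_s: 3.12
eef_pos: [337.1, 110.2, 187.1]
ee_rot: [0.349, 0.02, 0.936, 0.021]
force: [0.2, -0.4, 0.1]
grip_width: 0.999
grip_force: 0.0
time_s: 3.75
eef_pos: [352.5, 22.9, 161.3]
ee_rot: [0.359, 0.012, 0.933, 0.023]
force: [-0.2, -0.0, 0.4]
grip_width: 0.998
grip_force: 0.0
guard [ 91. 268.] 0.96 [ 574.7 -204.5  106.6] bm frame [-10.5   7.4   4.4]
guard [180. 206.] 0.76 [548.9 -69.3  26.2] bm frame [ 13.1 143.6 -74.8]
guard_grip [ 81. 267.] 0.91 [ 552.7 -207.2  113.3] bm frame [-33.1   5.8  -0.8]
guard_grip [197. 229.] 0.89 [653.8 -63.8  10.8] bm frame [111.7 144.  -35.6]
yellow 786 [-0.867 -0.043  0.496] 2.84537844213504
[[ -3.6 -44.8 -24.4]
 [ -1.   17.8 -12.7]
 [  1.4  49.6   9.8]]
((1.870849609375, -1.0698223114013672), (97.2602310180664, 46.782840728759766), 0.09383939951658249)
```

View pics/w2.png

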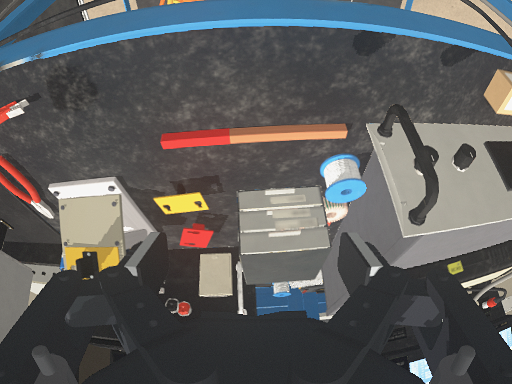

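The view shows the hung guard with its fin at (88,262) and the bar spanning (163,140)–(346,130). The guard fits my stand frame to about 2 mm. The rows were speed-limited, so I'll continue with smaller steps.

```bash
sed -i 's/^PSI=.*/PSI=np.radians(2.8)/; /^PSI/a BM=np.array([583.6,-209.6,96.9])' h.py
python3 - <<'E'
from h import *
F=frame(); z=F[:,0]; y=F[:,1]; Rt=np.stack([np.cross(y,z),y,z],1)
plan(BM-130*F[:,0],near(Rt),10)
E
```

```text
[-9.7, -24.3, 6.9] [-0.0, -0.031, -0.006]
[-9.4, -24.3, 7.2] [-0.0, -0.031, -0.006]
[-8.9, -24.4, 7.4] [-0.0, -0.031, -0.006]
[-8.6, -24.4, 7.8] [-0.0, -0.031, -0.006]
[-8.2, -24.5, 8.0] [-0.0, -0.031, -0.006]
[-7.8, -24.6, 8.2] [-0.0, -0.031, -0.006]
[-7.4, -24.6, 8.5] [-0.0, -0.031, -0.006]
[-7.0, -24.6, 8.7] [-0.0, -0.031, -0.006]
[-6.6, -24.7, 8.9] [-0.0, -0.031, -0.006]
[-6.1, -24.7, 9.1] [-0.0, -0.031, -0.006]
rows 10 err [-0. -0. -0.] 0.39
```

```bash
python3 -m jog '[{"tx":-9.5,"ty":-24.5,"tz":7,"ax":0,"ay":-0.031,"az":-0.006,"jaw":-1},{"tx":-9.5,"ty":-24.5,"tz":7,"ax":0,"ay":-0.031,"az":-0.006,"jaw":-1},{"tx":-9,"ty":-24.5,"tz":7.5,"ax":0,"ay":-0.031,"az":-0.006,"jaw":-1},{"tx":-8.5,"ty":-24.5,"tz":8,"ax":0,"ay":-0.031,"az":-0.006,"jaw":-1},{"tx":-8,"ty":-24.5,"tz":8,"ax":0,"ay":-0.031,"az":-0.006,"jaw":-1}]'
python3 -m jog '[{"tx":-8,"ty":-24.5,"tz":8,"ax":0,"ay":-0.031,"az":-0.006,"jaw":-1},{"tx":-7.5,"ty":-24.5,"tz":8.5,"ax":0,"ay":-0.031,"az":-0.006,"jaw":-1},{"tx":-7,"ty":-24.5,"tz":8.5,"ax":0,"ay":-0.031,"az":-0.006,"jaw":-1},{"tx":-6.5,"ty":-24.5,"tz":9,"ax":0,"ay":-0.031,"az":-0.006,"jaw":-1},{"tx":-6,"ty":-24.5,"tz":9,"ax":0,"ay":-0.031,"az":-0.006,"jaw":-1}]'
python3 look.py w3
python3 - <<'E'
from h import *
F=frame(); z=F[:,0]; y=F[:,1]; Rt=np.stack([np.cross(y,z),y,z],1)
plan(BM-130*F[:,0],near(Rt))
E
```

```text
time_s: 4.58
eef_pos: [417.4, -48.5, 226.3]
ee_rot: [0.393, 0.017, 0.919, 0.002]
force: [0.3, -0.1, 0.2]
grip_width: 1.003
grip_force: 0.0
time_s: 5.2
eef_pos: [486.7, -132.4, 282.8]
ee_rot: [0.422, 0.03, 0.906, -0.015]
force: [-0.3, -0.5, -0.2]
grip_width: 0.998
grip_force: 0.0
guard [301.  94.] 0.86 [654.2 -74.3  27.9] bm frame [101.2 131.7 -21.2]
guard [308.  31.] 0.85 [543.8 -71.8  25.2] bm frame [  7.2 139.6 -78.6]
guard_grip [304.  90.] 0.61 [643.9 -70.5  28.2] bm frame [ 92.4 136.  -26. ]
guard_grip [182. 100.] 0.57 [ 553.2 -209.2  119.8] bm frame [-37.7   1.9   4.7]
yellow 2998 [-0.863 -0.049  0.503] 3.2544324726886873
[[ -6.  -49.2 -22.7]
 [ -2.9   7.5   9.1]
 [  0.5  45.7  39.6]]
((-2.0690994262695312, 8.408197402954102), (97.20569610595703, 63.41942596435547), 0.013070618733763695)
[32.4, -28.1, 23.5] [-0.032, -0.059, -0.022]
[34.2, -28.1, 20.6] [-0.032, -0.059, -0.022]
[36.0, -27.9, 17.7] [-0.032, -0.059, -0.022]
rows 3 err [ 0.1 -0.   0. ] 0.04
```

View pics/w3.png

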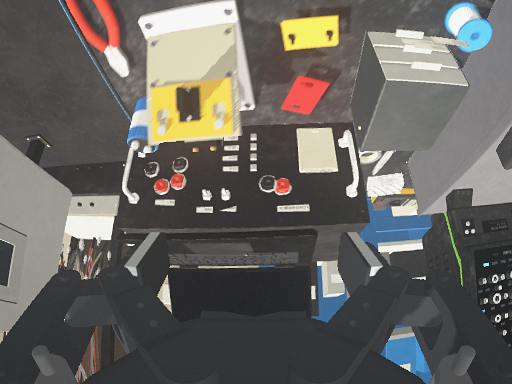

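The view shows the guard centred near (192,110), with the fin at (187,103), the small yellow plate at (310,33) and the red one at (308,90). The pose landed off plan, so I'll let the arm settle and check for lag before relying on it.

```bash
python3 -c "
from h import *
print(sense()['joints'].round(2) if hasattr(sense()['joints'],'round') else sense()['joints'], np.round(sense()['dq'],3))"
python3 -m jog '[{"tx":0,"ty":0,"tz":0,"ax":0,"ay":0,"az":0,"jaw":-1}]'
python3 -m jog '[{"tx":20,"ty":-20,"tz":14,"ax":-0.02,"ay":-0.035,"az":-0.013,"jaw":-1},{"tx":0,"ty":0,"tz":0,"ax":0,"ay":0,"az":0,"jaw":-1}]'
python3 look.py w4; python3 - <<'E'
from h import *
F=frame(); z=F[:,0]; y=F[:,1]; Rt=np.stack([np.cross(y,z),y,z],1)
plan(BM-130*F[:,0],near(Rt)); print(np.round(sense()['joints'],2))
E
```

```text
[-0.77 -0.14  2.11  0.93  0.66 -2.88] [ 0.003 -0.013  0.026 -0.    -0.     0.001]
time_s: 5.52
eef_pos: [485.2, -131.2, 281.2]
ee_rot: [0.421, 0.031, 0.906, -0.015]
force: [-0.5, 0.6, 0.3]
grip_width: 1.004
grip_force: 0.0
time_s: 5.78
eef_pos: [491.6, -137.8, 281.0]
ee_rot: [0.42, 0.032, 0.907, -0.012]
force: [-1.0, 0.5, -0.3]
grip_width: 1.002
grip_force: 0.0
guard [305.  94.] 0.8 [654.1 -72.9  28.1] bm frame [101.1 133.1 -21. ]
guard [313.  32.] 0.6 [547.2 -69.6  25.8] bm frame [ 10.  141.6 -76.3]
guard_grip [310.  22.] 0.9 [533.1 -74.2  25.3] bm frame [ -2.2 137.7 -83.9]
guard_grip [309.  87.] 0.61 [642.3 -67.7  27.4] bm frame [ 91.6 138.9 -27.4]
bore_mouth [151. 104.] 0.32 [ 584.4 -263.3   93.3] bm frame [  0.2 -53.7  -4. ]
yellow 3206 [-0.867 -0.046  0.497] 3.0345940656708565
[[ -4.9 -47.4 -24.4]
 [ -2.9   8.6   8.7]
 [ -0.5  47.5  38.9]]
((-0.723297119140625, 6.909832000732422), (97.66939544677734, 65.10223388671875), 0.08992949873209)
[33.4, -26.5, 21.8] [-0.031, -0.06, -0.024]
[35.2, -26.3, 19.0] [-0.031, -0.06, -0.024]
[36.8, -25.9, 15.9] [-0.031, -0.06, -0.024]
rows 3 err [-0.   0.   0.1] 0.08
[-0.77 -0.11  2.09  0.93  0.66 -2.88]
```

Joint 6 is at its limit: pitching 60° forward puts the wrist close to a singularity. I'll hold the fin with the tool leaned 20° instead, 40° off vertical, which the task allows.

```bash
sed -i 's/^PSI=.*/PSI=np.radians(2.9)/; s/^BM=.*/BM=np.array([583.6,-210.3,96.9])/' h.py
cat >> h.py <<'E'
def gframe(lean=20):
    F=frame(); a=np.radians(lean); t=np.cos(a)*F[:,0]-np.sin(a)*F[:,2]; y=F[:,1]; return np.stack([np.cross(y,t),y,t],1)
def gtcp(h=30,zp=1): 
    F=frame(); return BM-h*F[:,0]+zp*F[:,2]+19*gframe()[:,2]
E
python3 - <<'E'
from h import *
Rt=gframe(); print(gtcp()); plan(gtcp()-100*Rt[:,2],Rt,8)
E
```

```text
[ 570.34919378 -210.97125689   98.21118098]
[8.5, -9.5, 10.5] [-0.01, 0.021, -0.011]
[8.3, -9.5, 10.5] [-0.01, 0.021, -0.011]
[8.2, -9.6, 10.6] [-0.01, 0.021, -0.011]
[8.1, -9.5, 10.7] [-0.01, 0.021, -0.011]
[8.0, -9.6, 10.8] [-0.01, 0.021, -0.011]
[7.9, -9.6, 10.9] [-0.01, 0.021, -0.011]
[7.7, -9.6, 10.9] [-0.01, 0.021, -0.011]
[7.7, -9.6, 11.0] [-0.01, 0.021, -0.011]
rows 8 err [-0.   0.  -0.1] 0.13
```

```bash
python3 -m jog '[{"tx":8.5,"ty":-9.5,"tz":10.5,"ax":-0.01,"ay":0.021,"az":-0.011,"jaw":-1},{"tx":8.3,"ty":-9.5,"tz":10.5,"ax":-0.01,"ay":0.021,"az":-0.011,"jaw":-1},{"tx":8.2,"ty":-9.5,"tz":10.5,"ax":-0.01,"ay":0.021,"az":-0.011,"jaw":-1},{"tx":8,"ty":-9.5,"tz":10.5,"ax":-0.01,"ay":0.021,"az":-0.011,"jaw":-1}]'
python3 -m jog '[{"tx":8,"ty":-9.5,"tz":11,"ax":-0.01,"ay":0.021,"az":-0.011,"jaw":-1},{"tx":8,"ty":-9.5,"tz":11,"ax":-0.01,"ay":0.021,"az":-0.011,"jaw":-1},{"tx":8,"ty":-9.5,"tz":11,"ax":-0.01,"ay":0.021,"az":-0.011,"jaw":-1},{"tx":8,"ty":-9.5,"tz":11,"ax":-0.01,"ay":0.021,"az":-0.011,"jaw":-1},{"tx":0,"ty":0,"tz":0,"ax":0,"ay":0,"az":0,"jaw":-1}]'
python3 - <<'E'
from h import *
Rt=gframe(); print(np.round(sense()['joints'],2)); plan(gtcp()-100*Rt[:,2],Rt)
E
```

```text
time_s: 6.48
eef_pos: [505.6, -168.1, 242.0]
ee_rot: [0.37, 0.012, 0.929, -0.003]
force: [0.3, -0.6, 0.2]
grip_width: 1.001
grip_force: 0.0
time_s: 7.1
eef_pos: [518.0, -199.7, 199.4]
ee_rot: [0.321, -0.009, 0.947, 0.006]
force: [0.8, -0.3, 0.5]
grip_width: 1.0
grip_force: 0.0
[-0.8   0.17  1.92  0.75  0.72 -2.88]
[24.5, -14.5, 12.1] [-0.013, -0.044, -0.026]
rows 1 err [ 0. -0.  0.] 0.03
```

Joint 6 is pinned in this orientation, so I'll turn the tool half a turn about its own axis. That gives the same grasp.

```bash
for i in 1; do python3 -m jog '[{"tx":0,"ty":0,"tz":-10,"ax":0,"ay":0,"az":0.18,"jaw":-1},{"tx":0,"ty":0,"tz":0,"ax":0,"ay":0,"az":0.18,"jaw":-1},{"tx":0,"ty":0,"tz":0,"ax":0,"ay":0,"az":0.18,"jaw":-1},{"tx":0,"ty":0,"tz":0,"ax":0,"ay":0,"az":0.18,"jaw":-1},{"tx":0,"ty":0,"tz":0,"ax":0,"ay":0,"az":0.18,"jaw":-1}]' >/dev/null; done
python3 -m jog '[{"tx":0,"ty":0,"tz":0,"ax":0,"ay":0,"az":0.18,"jaw":-1},{"tx":0,"ty":0,"tz":0,"ax":0,"ay":0,"az":0.18,"jaw":-1},{"tx":0,"ty":0,"tz":0,"ax":0,"ay":0,"az":0.18,"jaw":-1},{"tx":0,"ty":0,"tz":0,"ax":0,"ay":0,"az":0.18,"jaw":-1},{"tx":0,"ty":0,"tz":0,"ax":0,"ay":0,"az":0.18,"jaw":-1}]' >/dev/null
python3 -m jog '[{"tx":0,"ty":0,"tz":0,"ax":0,"ay":0,"az":0.18,"jaw":-1},{"tx":0,"ty":0,"tz":0,"ax":0,"ay":0,"az":0.18,"jaw":-1},{"tx":0,"ty":0,"tz":0,"ax":0,"ay":0,"az":0.18,"jaw":-1},{"tx":0,"ty":0,"tz":0,"ax":0,"ay":0,"az":0.18,"jaw":-1},{"tx":0,"ty":0,"tz":0,"ax":0,"ay":0,"az":0.18,"jaw":-1}]' >/dev/null
python3 -m jog '[{"tx":0,"ty":0,"tz":0,"ax":0,"ay":0,"az":0.18,"jaw":-1},{"tx":0,"ty":0,"tz":0,"ax":0,"ay":0,"az":0.18,"jaw":-1},{"tx":0,"ty":0,"tz":0,"ax":0,"ay":0,"az":0,"jaw":-1}]'
python3 - <<'E'
from h import *
Rt=gframe(); print(np.round(sense()['joints'],2)); plan(gtcp()-70*Rt[:,2],near(Rt))
E
```

```text
time_s: 9.35
eef_pos: [511.7, -199.2, 208.4]
ee_rot: [0.007, 0.946, 0.049, 0.322]
force: [0.1, 0.5, -0.2]
grip_width: 1.0
grip_force: 0.0
[-0.81  0.14  1.93  0.74  0.74  0.19]
[-12.5, 6.3, 26.5] [0.006, 0.022, 0.029]
[-12.9, 6.8, 26.1] [0.006, 0.022, 0.029]
rows 2 err [-0.  0.  0.] 0.04
```

```bash
python3 -m jog '[{"tx":-12.5,"ty":6.5,"tz":26.5,"ax":0.006,"ay":0.022,"az":0.029,"jaw":-1},{"tx":-13,"ty":6.5,"tz":26,"ax":0.006,"ay":0.022,"az":0.029,"jaw":-1},{"tx":0,"ty":0,"tz":0,"ax":0,"ay":0,"az":0,"jaw":-1}]'
python3 look.py w5
python3 - <<'E'
from h import *
Rt=gframe(); print(np.round(sense()['joints'],2)); plan(gtcp()-70*Rt[:,2],near(Rt))
E
```

```text
time_s: 9.72
eef_pos: [524.6, -212.9, 150.0]
ee_rot: [-0.01, 0.94, 0.024, 0.341]
force: [0.2, 0.0, 0.3]
grip_width: 1.001
grip_force: 0.0
guard [136. 145.] 0.86 [657.6 -68.3  27.5] bm frame [104.9 138.1 -19.6]
guard [114. 239.] 0.8 [545.4 -66.8  25.6] bm frame [  8.9 145.2 -77.2]
guard_grip [139. 158.] 0.9 [640.9 -77.2  27.5] bm frame [ 90.1 130.  -28.1]
guard_grip [253. 201.] 0.71 [ 555.7 -210.7  125.4] bm frame [-38.4   1.   10.8]
bore_mouth [341. 145.] 0.49 [ 665.5 -302.3   31.7] bm frame [ 99.4 -96.  -17.9]
yellow 6870 [-0.863 -0.045  0.503] 2.971049246116842
[[ -4.4 -47.1 -23.9]
 [ -2.9   0.5  15.5]
 [  0.3  47.7  39.6]]
((0.3758049011230469, 7.619361877441406), (98.01680755615234, 65.23699188232422), 0.1280258595943451)
[-0.83  0.27  1.96  0.96  0.65 -0.02]
[-0.9, -0.1, 0.9] [0.001, -0.002, 0.001]
rows 1 err [ 0. -0. -0.] 0.03
```

View pics/w5.png

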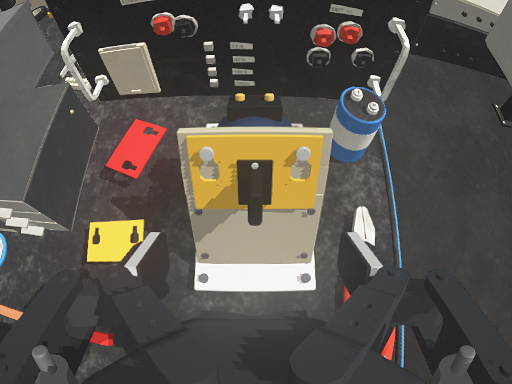

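The fin is centred at (255,195), both studs sit in the narrow upper ends of the slots at (207,155) and (303,155), and the fit agrees within 1 mm. Going in and gripping.

```bash
python3 -m jog '[{"tx":-0.5,"ty":0,"tz":25,"ax":0,"ay":0,"az":0,"jaw":-1},{"tx":-0.5,"ty":0,"tz":25,"ax":0,"ay":0,"az":0,"jaw":-0.5},{"tx":0,"ty":0,"tz":20.5,"ax":0,"ay":0,"az":0,"jaw":-0.3},{"tx":0,"ty":0,"tz":0,"ax":0,"ay":0,"az":0,"jaw":0}]' 60
python3 -m jog '[{"tx":0,"ty":0,"tz":0,"ax":0,"ay":0,"az":0,"jaw":1},{"tx":0,"ty":0,"tz":0,"ax":0,"ay":0,"az":0,"jaw":1},{"tx":0,"ty":0,"tz":0,"ax":0,"ay":0,"az":0,"jaw":1},{"tx":0,"ty":0,"tz":0,"ax":0,"ay":0,"az":0,"jaw":1}]' 60
python3 - <<'E'
from h import *
s=sense(); F=frame(); print(((np.array(s['eef_pos'])-gtcp())@F).round(1)); T=rot(s['ee_rot']).as_matrix()
print('up-panel unit in tool',(T.T@F[:,2]).round(3),'out',(T.T@-F[:,0]).round(3))
E
```

```text
time_s: 10.42
eef_pos: [570.0, -210.6, 97.1]
ee_rot: [-0.009, 0.939, 0.024, 0.342]
force: [-0.3, -0.1, 0.2]
grip_width: 0.5
grip_force: 0.0
time_s: 10.92
eef_pos: [569.7, -211.3, 98.2]
ee_rot: [-0.008, 0.939, 0.023, 0.343]
force: [-5.1, 1.2, 6.4]
grip_width: 0.104
grip_force: 58.8
[-0.6 -0.3 -0.4]
up-panel unit in tool [ 0.94  -0.001 -0.34 ] out [-0.34   0.001 -0.94 ]
```

```bash
python3 -m jog '[{"tx":5,"ty":0,"tz":-1.8,"ax":0,"ay":0,"az":0,"jaw":1},{"tx":5,"ty":0,"tz":-1.8,"ax":0,"ay":0,"az":0,"jaw":1},{"tx":5,"ty":0,"tz":-1.8,"ax":0,"ay":0,"az":0,"jaw":1},{"tx":0,"ty":0,"tz":0,"ax":0,"ay":0,"az":0,"jaw":1}]'
python3 - <<'E'
from h import *
s=sense(); F=frame(); print(((np.array(s['eef_pos'])-gtcp())@F).round(1))
c=wcap(); W=wcloud(c); C=c['color'].astype(int)
m=(C[...,0]>110)&(C[...,1]>75)&(C[...,2]<.55*C[...,0])&(W[...,0]>540)&(W[...,0]<640)&(abs(W[...,1]+211)<70)&(W[...,2]>50)
L=(W[m]-BM)@F; print(np.percentile(L,[1,50,99],axis=0).round(1))
E
```

```text
time_s: 11.42
eef_pos: [577.1, -210.7, 111.2]
ee_rot: [-0.009, 0.939, 0.023, 0.342]
force: [-8.1, 0.5, 4.0]
grip_width: 0.102
grip_force: 59.1
[-0.6 -0.1 14.6]
[[ -4.1 -46.6  -8.3]
 [ -2.8   0.6  36.3]
 [ -0.2  47.9  54.6]]
```

```bash
python3 -m jog '[{"tx":-1.4,"ty":0,"tz":-5,"ax":0,"ay":0,"az":0,"jaw":1},{"tx":-1.7,"ty":0,"tz":-4.7,"ax":0,"ay":0,"az":0,"jaw":1}]'
python3 -m jog '[{"tx":-2.7,"ty":0,"tz":-7.5,"ax":0,"ay":0,"az":0,"jaw":1},{"tx":-3.4,"ty":0,"tz":-9.4,"ax":0,"ay":0,"az":0,"jaw":1},{"tx":-6.8,"ty":0,"tz":-18.8,"ax":0,"ay":0,"az":0,"jaw":1},{"tx":-10,"ty":0,"tz":-28,"ax":0,"ay":0,"az":0,"jaw":1},{"tx":0,"ty":0,"tz":0,"ax":0,"ay":0,"az":0,"jaw":1}]'
python3 - <<'E'
from h import *
s=sense(); F=frame(); print(((np.array(s['eef_pos'])-gtcp())@F).round(1),np.round(s['joints'],2))
c=wcap(); save(c,'w6'); W=wcloud(c); C=c['color'].astype(int)
m=(C[...,0]>110)&(C[...,1]>75)&(C[...,2]<.55*C[...,0])&(W[...,0]>440)&(W[...,0]<640)&(abs(W[...,1]+211)<70)&(W[...,2]>50)
y=W[m];L=(y-BM)@F; print(np.percentile(L,[1,50,99],axis=0).round(1)); n=np.linalg.svd(y-y.mean(0),full_matrices=False)[2][2]; print(n)
E
```

```text
time_s: 11.72
eef_pos: [568.9, -211.2, 116.7]
ee_rot: [-0.009, 0.939, 0.023, 0.342]
force: [0.7, -0.1, -0.0]
grip_width: 0.103
grip_force: 58.5
time_s: 12.35
eef_pos: [509.9, -214.6, 151.4]
ee_rot: [-0.008, 0.939, 0.022, 0.343]
force: [0.6, -0.2, 0.6]
grip_width: 0.104
grip_force: 58.6
[-79.   -0.5  15.7] [-0.86  0.25  2.    0.97  0.66 -0.06]
[[-82.5 -47.3  -7.3]
 [-81.2  -0.4  37.4]
 [-78.3  47.5  55.7]]
[-0.88386816 -0.04499472  0.46556692]
```

View pics/w6.png

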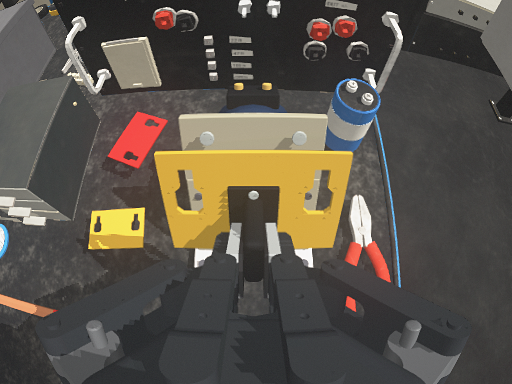

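The guard is free of the studs, plate at (253,200) in the fingers, with nothing in the way. I'll lay it on the clear bench to the right of the bar, grip at about (410,-160).

```bash
python3 - <<'E'
from h import *
s=sense(); R0=rot(s['ee_rot']); F=frame()
Rt=R.from_rotvec(np.radians(60)*F[:,1])*R0
plan(np.array([404.,-160,80]),Rt,10)
E
```

```text
[-12.5, -5.9, -1.2] [-0.0, -0.105, -0.0]
[-12.6, -6.0, 0.0] [-0.0, -0.105, -0.0]
[-12.4, -5.9, 1.4] [-0.0, -0.105, -0.0]
[-12.3, -6.0, 2.7] [-0.0, -0.105, -0.0]
[-11.9, -5.9, 3.9] [-0.0, -0.105, -0.0]
[-11.5, -6.0, 5.2] [-0.0, -0.105, -0.0]
[-10.8, -5.9, 6.4] [-0.0, -0.105, -0.0]
[-10.1, -6.0, 7.4] [-0.0, -0.105, -0.0]
[-9.3, -5.9, 8.5] [-0.0, -0.105, -0.0]
[-8.3, -5.9, 9.4] [-0.0, -0.105, -0.0]
rows 10 err [ 0. -0. -0.] 0.23
```

```bash
python3 -m jog '[{"tx":-12.5,"ty":-6,"tz":-1,"ax":0,"ay":-0.105,"az":0,"jaw":1},{"tx":-12.5,"ty":-6,"tz":0,"ax":0,"ay":-0.105,"az":0,"jaw":1},{"tx":-12.5,"ty":-6,"tz":1.5,"ax":0,"ay":-0.105,"az":0,"jaw":1},{"tx":-12.5,"ty":-6,"tz":2.5,"ax":0,"ay":-0.105,"az":0,"jaw":1},{"tx":-12,"ty":-6,"tz":4,"ax":0,"ay":-0.105,"az":0,"jaw":1}]'
python3 -m jog '[{"tx":-11.5,"ty":-6,"tz":5,"ax":0,"ay":-0.105,"az":0,"jaw":1},{"tx":-11,"ty":-6,"tz":6.5,"ax":0,"ay":-0.105,"az":0,"jaw":1},{"tx":-10,"ty":-6,"tz":7.5,"ax":0,"ay":-0.105,"az":0,"jaw":1},{"tx":-9,"ty":-6,"tz":8.5,"ax":0,"ay":-0.105,"az":0,"jaw":1},{"tx":-8,"ty":-6,"tz":9.5,"ax":0,"ay":-0.105,"az":0,"jaw":1}]'
python3 - <<'E'
from h import *
import pickle
s=sense(); R0=rot(s['ee_rot']); F=frame(); print(np.round(s['joints'],2), R0.as_matrix()[:,2].round(3))
t=np.array([-np.sin(np.radians(20))*np.cos(PSI),-np.sin(np.radians(20))*np.sin(PSI),-np.cos(np.radians(20))]); y=-F[:,1]; Rt=np.stack([np.cross(y,t),y,t],1)
plan(np.array([404.,-160,30]),Rt,4)
c=wcap(); W=wcloud(c); C=c['color'].astype(int)
m=(C[...,0]>110)&(C[...,1]>75)&(C[...,2]<.55*C[...,0])&(W[...,2]>45)&(W[...,0]<520)&(W[...,1]<-90)
y=W[m]; y=y[abs(y[:,2]-np.median(y[:,2]))<12]; n=np.linalg.svd(y-y.mean(0),full_matrices=False)[2][2]; print(n.round(3)*np.sign(n[2]),np.percentile(y,[1,50,99],axis=0).round(1))
c=capture('top'); W=cloud(c); C=c['color'].astype(int); m=(C[...,0]>150)&(C[...,1]<90)&(W[...,0]>330)&(W[...,0]<500)&(W[...,1]<-120)&(W[...,2]<40); print('red things',np.nanpercentile(W[m],[2,98],axis=0).round())
E
```

```text
time_s: 13.02
eef_pos: [457.3, -186.2, 114.3]
ee_rot: [-0.003, 0.996, 0.024, 0.085]
force: [-0.2, -0.1, -0.9]
grip_width: 0.106
grip_force: 58.5
time_s: 13.65
eef_pos: [404.6, -158.6, 78.5]
ee_rot: [0.004, 0.984, 0.024, -0.176]
force: [-0.0, 0.5, -0.8]
grip_width: 0.108
grip_force: 58.5
[-0.53  0.5   1.72 -0.2   1.24  1.09] [-0.347 -0.016 -0.938]
[4.0, 0.4, 11.4] [-0.0, 0.001, -0.0]
[4.1, 0.3, 11.5] [-0.0, 0.001, -0.0]
[4.0, 0.4, 11.4] [-0.0, 0.001, -0.0]
[4.0, 0.3, 11.4] [-0.0, 0.001, -0.0]
rows 4 err [0. 0. 0.] 0.13
[ 0.009 -0.003  1.   ] [[ 386.9 -204.6   65.2]
 [ 431.6 -156.4   67.6]
 [ 451.2 -109.7   69. ]]
red things [[ 362. -358.    9.]
 [ 498. -240.   23.]]
```

```bash
python3 -m jog '[{"tx":5,"ty":0.3,"tz":14,"ax":0,"ay":0,"az":0,"jaw":1},{"tx":5,"ty":0.3,"tz":14,"ax":0,"ay":0,"az":0,"jaw":1},{"tx":5,"ty":0.3,"tz":14,"ax":0,"ay":0,"az":0,"jaw":1},{"tx":4.5,"ty":0.3,"tz":12,"ax":0,"ay":0,"az":0,"jaw":1},{"tx":0,"ty":0,"tz":0,"ax":0,"ay":0,"az":0,"jaw":1}]'
```

```text
time_s: 14.38
eef_pos: [403.8, -160.0, 20.8]
ee_rot: [0.003, 0.984, 0.024, -0.175]
force: [0.3, 0.2, 0.8]
grip_width: 0.108
grip_force: 58.5
```

```bash
python3 -m jog '[{"tx":1,"ty":0,"tz":2.8,"ax":0,"ay":0,"az":0,"jaw":1},{"tx":0.7,"ty":0,"tz":1.9,"ax":0,"ay":0,"az":0,"jaw":1},{"tx":0.3,"ty":0,"tz":1,"ax":0,"ay":0,"az":0,"jaw":1},{"tx":0,"ty":0,"tz":0,"ax":0,"ay":0,"az":0,"jaw":1}]'
```

```text
time_s: 14.88
eef_pos: [404.2, -160.2, 15.6]
ee_rot: [0.004, 0.984, 0.024, -0.175]
force: [-0.1, -0.4, -0.6]
grip_width: 0.105
grip_force: 58.5
```

```bash
python3 -m jog '[{"tx":0.3,"ty":0,"tz":1,"ax":0,"ay":0,"az":0,"jaw":1},{"tx":0.3,"ty":0,"tz":1,"ax":0,"ay":0,"az":0,"jaw":1},{"tx":0,"ty":0,"tz":0,"ax":0,"ay":0,"az":0,"jaw":1}]'
```

```text
time_s: 15.25
eef_pos: [404.0, -160.2, 13.5]
ee_rot: [0.004, 0.984, 0.024, -0.175]
force: [0.7, -1.2, -0.6]
grip_width: 0.105
grip_force: 58.5
```

```bash
python3 -m jog '[{"tx":0.3,"ty":0,"tz":0.8,"ax":0,"ay":0,"az":0,"jaw":1},{"tx":0,"ty":0,"tz":0,"ax":0,"ay":0,"az":0,"jaw":0.3},{"tx":0,"ty":0,"tz":0,"ax":0,"ay":0,"az":0,"jaw":-0.5},{"tx":0,"ty":0,"tz":0,"ax":0,"ay":0,"az":0,"jaw":-0.5}]'
python3 -m jog '[{"tx":0,"ty":0,"tz":-25,"ax":0,"ay":0,"az":0,"jaw":-0.5},{"tx":0,"ty":0,"tz":-30,"ax":0,"ay":0,"az":0,"jaw":-0.5},{"tx":0,"ty":0,"tz":-30,"ax":0,"ay":0,"az":0,"jaw":-0.5},{"tx":0,"ty":0,"tz":-30,"ax":0,"ay":0,"az":0,"jaw":-0.5},{"tx":0,"ty":0,"tz":0,"ax":0,"ay":0,"az":0,"jaw":-0.5}]'
python3 - <<'E'
from h import *
c=wcap(); save(c,'w7'); W=wcloud(c); C=c['color'].astype(int)
m=(C[...,0]>110)&(C[...,1]>75)&(C[...,2]<.55*C[...,0])&(W[...,2]<40)&(W[...,0]<500)&(W[...,1]<-90)
y=W[m]; n=np.linalg.svd(y-y.mean(0),full_matrices=False)[2][2]; print('guard',n.round(3),np.percentile(y,[1,50,99],axis=0).round(1))
def bar(W,C,n):
    m=(C[...,0]>C[...,2]*1.35)&(C[...,0]>70)&(W[...,2]>6)&(W[...,2]<22)&(W[...,0]>405)&(W[...,0]<475)&(W[...,1]>-85)&(W[...,1]<150)
    p=W[m]; rc=cv2.minAreaRect(p[:,:2].astype(np.float32)); d=np.linalg.svd((p-p.mean(0))[:,:2],full_matrices=False)[2][0]; print(n,len(p),rc,np.percentile(p,[1,50,99],axis=0).round(1).tolist(),'dir',np.degrees(np.arctan2(*(d*np.sign(d[1]))[::-1])))
bar(W,C,'wrist')
for q in ['bar','bar_grip','bar_tip']:
    for r in place_of(q,'wrist')[:2]: print(q,np.round(r['centre']),round(r['conf'],2),wpt(c,*r['centre']).round(1))
c=capture('top'); bar(cloud(c),c['color'].astype(int),'top'); c=capture('scene'); bar(cloud(c),c['color'].astype(int),'scene')
E
```

```text
time_s: 15.75
eef_pos: [404.0, -160.2, 12.6]
ee_rot: [0.004, 0.984, 0.024, -0.175]
force: [0.4, 0.8, 0.2]
grip_width: 0.74
grip_force: 0.0
time_s: 16.38
eef_pos: [444.6, -158.7, 121.9]
ee_rot: [0.005, 0.985, 0.024, -0.173]
force: [-0.4, -0.2, -0.2]
grip_width: 0.754
grip_force: 0.0
guard [-0.028 -0.053 -0.998] [[ 361.8 -354.2   -0.8]
 [ 426.6 -178.6    2.9]
 [ 496.  -111.1   20. ]]
wrist 2089 ((439.11541748046875, 26.037994384765625), (13.833792686462402, 191.25442504882812), 1.1644035577774048) [[432.1, -68.9, 6.4], [440.7, 1.6, 11.7], [447.0, 117.2, 13.4]] dir 91.3354046234138
bar [ 63. 140.] 0.65 [444.4  25.4   7. ]
bar_grip [110. 143.] 0.76 [443.3 -30.6  12.5]
top 241 ((439.76751708984375, 41.723289489746094), (13.725228309631348, 172.52523803710938), 1.519787311553955) [[432.4, -41.1, 6.6], [439.1, 46.5, 12.7], [445.4, 127.6, 17.3]] dir 91.1898597434003
scene 315 ((436.1730041503906, 28.357460021972656), (13.468634605407715, 200.51260375976562), 1.5418624877929688) [[428.8, -69.9, 6.7], [435.3, 16.0, 12.4], [443.9, 127.6, 15.3]] dir 91.3218679941615
```

View pics/w7.png

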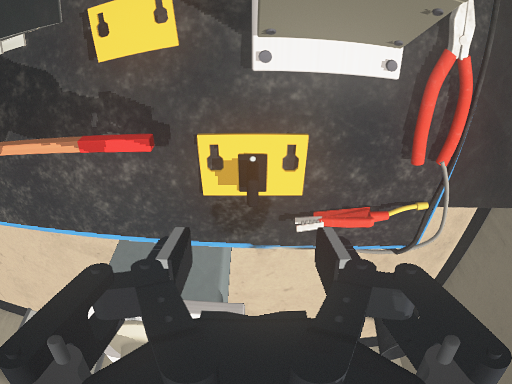

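The guard lies flat at (252,163) in the picture with its fin up, and the bar's rear end is at (153,143). The bar measures centre (439,30), direction 91.3°, top 12–13 mm, as expected. I'll grip it with a 15° lean, body toward the bar's rear.

```bash
cat >> h.py <<'E'
def bframe(xb,zb,L=15):
    a=np.radians(L); t=np.sin(a)*xb-np.cos(a)*zb; y=-np.cross(zb,xb); return np.stack([np.cross(y,t),y,t],1)
E
python3 - <<'E'
from h import *
a=np.radians(91.3); xb=np.array([np.cos(a),np.sin(a),0]); Rt=bframe(xb,np.array([0,0,1.])); print(Rt.round(2))
plan(np.array([440.2,-28,80.])-20*xb,Rt,11)
E
```

```text
[[-0.02  1.   -0.01]
 [ 0.97  0.02  0.26]
 [ 0.26 -0.   -0.97]]
[1.5, -10.0, 3.3] [-0.007, 0.044, -0.142]
[2.8, -9.7, 3.4] [-0.007, 0.044, -0.142]
[4.0, -9.3, 3.4] [-0.007, 0.044, -0.142]
[5.1, -8.7, 3.6] [-0.007, 0.044, -0.142]
[6.1, -7.9, 3.7] [-0.007, 0.044, -0.142]
[7.0, -6.9, 4.0] [-0.007, 0.044, -0.142]
[7.7, -6.0, 4.3] [-0.007, 0.044, -0.142]
[8.3, -4.8, 4.6] [-0.007, 0.044, -0.142]
[8.7, -3.7, 4.9] [-0.007, 0.044, -0.142]
[9.0, -2.4, 5.3] [-0.007, 0.044, -0.142]
[8.9, -1.3, 5.7] [-0.007, 0.044, -0.142]
rows 11 err [-0.  0. -0.] 0.21
```

```bash
python3 -m jog '[{"tx":1.5,"ty":-10,"tz":3,"ax":-0.007,"ay":0.044,"az":-0.142,"jaw":-0.5},{"tx":3,"ty":-9.5,"tz":3,"ax":-0.007,"ay":0.044,"az":-0.142,"jaw":-0.5},{"tx":4,"ty":-9,"tz":3.5,"ax":-0.007,"ay":0.044,"az":-0.142,"jaw":-0.5},{"tx":5,"ty":-8.5,"tz":3.5,"ax":-0.007,"ay":0.044,"az":-0.142,"jaw":-0.5},{"tx":6,"ty":-8,"tz":3.5,"ax":-0.007,"ay":0.044,"az":-0.142,"jaw":-0.5}]' >/dev/null
python3 -m jog '[{"tx":7,"ty":-7,"tz":4,"ax":-0.007,"ay":0.044,"az":-0.142,"jaw":-0.5},{"tx":7.5,"ty":-6,"tz":4.5,"ax":-0.007,"ay":0.044,"az":-0.142,"jaw":-0.5},{"tx":8.5,"ty":-5,"tz":4.5,"ax":-0.007,"ay":0.044,"az":-0.142,"jaw":-0.5},{"tx":8.5,"ty":-3.5,"tz":5,"ax":-0.007,"ay":0.044,"az":-0.142,"jaw":-0.5},{"tx":9,"ty":-2.5,"tz":5.5,"ax":-0.007,"ay":0.044,"az":-0.142,"jaw":-0.5}]' >/dev/null
python3 -m jog '[{"tx":9,"ty":-1,"tz":5.5,"ax":-0.007,"ay":0.044,"az":-0.142,"jaw":-0.5},{"tx":0,"ty":0,"tz":0,"ax":0,"ay":0,"az":0,"jaw":-0.5}]'
python3 - <<'E'
from h import *
print(np.round(sense()['joints'],2))
c=wcap(); save(c,'w8'); W=wcloud(c); C=c['color'].astype(int)
m=(C[...,0]>C[...,2]*1.35)&(C[...,0]>70)&(W[...,2]>8)&(W[...,2]<18)&(W[...,0]>415)&(W[...,0]<465)&(W[...,1]>-85)&(W[...,1]<150)
p=W[m]; print(len(p),cv2.minAreaRect(p[:,:2].astype(np.float32)),np.percentile(p,[1,50,99],axis=0).round(1).tolist()); b=np.polyfit(p[:,1],p[:,0],1); print('x at y=-28',np.polyval(b,-28),'slope',b[0])
a=np.radians(91.3); xb=np.array([np.cos(a),np.sin(a),0]); Rt=bframe(xb,np.array([0,0,1.]))
st=plan(np.array([440.2,-28,4.]),Rt,4)
E
```

```text
time_s: 18.18
eef_pos: [441.2, -48.7, 80.8]
ee_rot: [-0.091, 0.694, 0.708, 0.091]
force: [-0.6, -0.4, 0.7]
grip_width: 0.749
grip_force: 0.0
[-0.51  0.37  1.89  0.26  1.03 -0.68]
3792 ((438.7957763671875, 31.534286499023438), (12.451122283935547, 199.74952697753906), 1.3413208723068237) [[431.4, -66.5, 10.1], [438.7, 17.5, 11.8], [446.5, 128.1, 13.3]]
x at y=-28 440.08082149910456 slope -0.025478013306706116
[0.2, -0.3, 20.0] [0.001, 0.001, -0.001]
[0.1, -0.2, 19.9] [0.001, 0.001, -0.001]
[0.1, -0.2, 20.0] [0.001, 0.001, -0.001]
[0.2, -0.2, 19.9] [0.001, 0.001, -0.001]
rows 4 err [-0.   0.   0.1] 0.08
```

```bash
python3 -m jog '[{"tx":0.2,"ty":-0.3,"tz":20,"ax":0.001,"ay":0.001,"az":-0.001,"jaw":-0.5},{"tx":0.2,"ty":-0.3,"tz":20,"ax":0.001,"ay":0.001,"az":-0.001,"jaw":-0.5},{"tx":0.2,"ty":-0.2,"tz":20,"ax":0.001,"ay":0.001,"az":-0.001,"jaw":-0.3},{"tx":0.1,"ty":-0.2,"tz":15,"ax":0.001,"ay":0.001,"az":-0.001,"jaw":0},{"tx":0,"ty":0,"tz":4.5,"ax":0,"ay":0,"az":0,"jaw":0}]' 110
python3 -m jog '[{"tx":0,"ty":0,"tz":0,"ax":0,"ay":0,"az":0,"jaw":0.5},{"tx":0,"ty":0,"tz":0,"ax":0,"ay":0,"az":0,"jaw":1},{"tx":0,"ty":0,"tz":0,"ax":0,"ay":0,"az":0,"jaw":1},{"tx":0,"ty":0,"tz":0,"ax":0,"ay":0,"az":0,"jaw":1},{"tx":0,"ty":0,"tz":0,"ax":0,"ay":0,"az":0,"jaw":1}]' 110
python3 -c "
from h import *
s=sense(); print(np.round(s['eef_pos'],1),np.round(rot(s['ee_rot']).as_matrix(),3))"
```

```text
time_s: 18.85
eef_pos: [440.2, -27.5, 4.1]
ee_rot: [-0.094, 0.692, 0.71, 0.091]
force: [0.5, -0.2, 0.6]
grip_width: 0.496
grip_force: 0.0
time_s: 19.48
eef_pos: [440.9, -28.1, 5.5]
ee_rot: [-0.093, 0.692, 0.71, 0.092]
force: [-1.4, -0.1, 4.3]
grip_width: 0.09
grip_force: 108.2
[440.9 -28.1   5.5] [[-0.026  1.    -0.005]
 [ 0.966  0.027  0.258]
 [ 0.258  0.002 -0.966]]
```

```bash
python3 -m jog '[{"tx":2,"ty":0,"tz":-8,"ax":0,"ay":0,"az":0,"jaw":1},{"tx":5,"ty":0,"tz":-20,"ax":0,"ay":0,"az":0,"jaw":1},{"tx":5,"ty":0,"tz":-20,"ax":0,"ay":0,"az":0,"jaw":1},{"tx":10,"ty":0,"tz":-40,"ax":0,"ay":0,"az":0,"jaw":1},{"tx":0,"ty":0,"tz":0,"ax":0,"ay":0,"az":0,"jaw":1}]'
cat >> h.py <<'E'
def barfit(c,show=True):
    """bar axis in tool frame from wrist depth: line through visible top of bar"""
    s=sense(); T=rot(s['ee_rot']).as_matrix(); W=wcloud(c); C=c['color'].astype(int)
    L=(W-np.array(s['eef_pos']))@T
    m=(C[...,0]>C[...,2]*1.35)&(C[...,0]>60)&(abs(L[...,1])<12)&(L[...,0]>12)&(L[...,0]<175)&(abs(L[...,2])<70)
    return L[m],T,np.array(s['eef_pos'])
E
python3 - <<'E'
from h import *
c=wcap(); save(c,'w9'); L,T,p=barfit(c)
print(len(L),np.percentile(L,[1,50,99],axis=0).round(1).tolist())
d=np.linalg.svd(L-L.mean(0),full_matrices=False)[2][0]; d*=np.sign(d[0]); print('dir tool',d.round(3),'world',(T@d).round(3),'pitch in tool deg',np.degrees(np.arctan2(d[2],d[0])))
E
```

```text
time_s: 20.1
eef_pos: [441.6, -30.0, 97.9]
ee_rot: [-0.09, 0.691, 0.711, 0.092]
force: [-0.1, -0.1, -1.3]
grip_width: 0.088
grip_force: 108.3
6113 [[12.2, -10.3, -68.7], [53.1, 0.2, 6.9], [131.8, 11.1, 28.8]]
dir tool [ 0.85  -0.005  0.527] world [-0.03   0.956 -0.29 ] pitch in tool deg 31.817401217616517
```

View pics/w9.png

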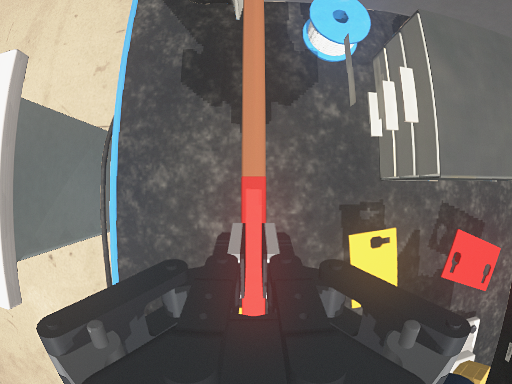

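The bar is held, running (253,300) up to (255,0) in the picture. My fit picked up stray points, so I'll redo it robustly.

```bash
cat >> h.py <<'E'
def barpose(verbose=True):
    c=wcap(); L,T,p=barfit(c); L=L[(abs(L[:,1])<8)&(L[:,2]>-25)]
    bx=np.arange(15,165,8); top=[]
    for b in bx:
        k=L[(L[:,0]>b)&(L[:,0]<b+8)]
        if len(k)>20: top.append([b+4,np.median(k[:,1]),np.percentile(k[:,2],40)])
    top=np.array(top); 
    w=np.ones(len(top),bool)
    for _ in range(4):
        az=np.polyfit(top[w,0],top[w,2],1); r=abs(top[:,2]-np.polyval(az,top[:,0])); w=r<max(1.5,2*np.median(r))
    ay=np.polyfit(top[w,0],top[w,1],1)
    d=np.array([1,ay[0],az[0]]); d/=np.linalg.norm(d); n=np.cross(d,[0,1,0]); n/=np.linalg.norm(n); n*=-np.sign(n[2]) # n: bar up (toward -tool z)
    q=np.array([0,ay[1],az[1]])-6*n  # point on centre line
    if verbose: print('inliers',w.sum(),len(top),'pitch',np.degrees(np.arctan2(d[2],d[0])).round(2),'yaw',np.degrees(np.arctan2(d[1],d[0])).round(2),'q',q.round(1),'x range',np.percentile(L[:,0],[.5,99.5]).round(1))
    if verbose: print(top.round(1).tolist()); print('world dir',(T@d).round(3))
    return d,q,n,T,p
E
python3 -c "
from h import *
barpose()
c=capture('top'); W=cloud(c); C=c['color'].astype(int)
m=(C[...,0]>C[...,2]*1.4)&(C[...,0]>70)&(W[...,2]>50)&(W[...,2]<150)&(W[...,0]>400)&(W[...,0]<480)&(W[...,1]>-90)&(W[...,1]<170)
p=W[m]; print(len(p),np.percentile(p,[1,50,99],axis=0).round(1)); o=p[(p[:,1]>0)]; print(np.polyfit(o[:,1],o[:,2],1),np.polyfit(o[:,1],o[:,0],1))
"
```

```text
inliers 15 15 pitch 15.59 yaw -0.07 q [-1.6  0.1 -1.9] x range [ 12.6 133. ]
[[19.0, -0.1, -2.5], [27.0, -0.1, -0.2], [35.0, 0.4, 2.1], [43.0, 0.4, 4.4], [51.0, -0.1, 6.6], [59.0, -0.1, 8.8], [67.0, -0.1, 11.1], [75.0, -0.1, 13.3], [83.0, -0.1, 15.5], [91.0, -0.1, 17.8], [99.0, -0.1, 19.9], [107.0, 0.4, 22.1], [115.0, -0.1, 24.5], [123.0, -0.1, 26.6], [131.0, -0.1, 28.8]]
world dir [-0.028  1.    -0.01 ]
235 [[431.5  -8.3  91.5]
 [437.8  64.3 101.3]
 [446.3 128.  105.8]]
[-8.21256791e-03  1.01445023e+02] [-3.12373852e-02  4.40457044e+02]
```

Clean fit: the bar sits 15.6° to the tool with its tip at about (154, 0, 41.5) in the tool frame. Planning the swing to the pre-insertion pose.

```bash
cat >> h.py <<'E'
TIP=np.array([154.,0,41.5])
def ins(s,off=0.,yoff=0.,L=15.6,tip=None):
    F=frame(); Rt=bframe(F[:,0],F[:,2],L); return BM+s*F[:,0]+off*F[:,2]+yoff*F[:,1]-Rt@(TIP if tip is None else tip),Rt
E
python3 - <<'E'
from h import *
s=sense(); st=plan(np.array([430,-60,200.]),rot(s['ee_rot']),3)
p,Rt=ins(-50); print(p,Rt.round(2)); plan(p,Rt,15,state=st)
E
```

```text
[-0.8, -3.6, -36.5] [0.0, 0.0, 0.0]
[-0.7, -3.6, -36.5] [0.0, 0.0, 0.0]
[-0.8, -3.5, -36.5] [0.0, 0.0, 0.0]
rows 3 err [ 0. -0. -0.] 0.0
[ 401.69081273 -219.51512189  200.39444381] [[ 0.97  0.05 -0.25]
 [ 0.05 -1.   -0.01]
 [-0.25 -0.   -0.97]]
[-10.2, -2.2, -2.8] [-0.001, -0.027, 0.104]
[-10.5, -1.1, -2.5] [-0.001, -0.027, 0.104]
[-10.5, 0.0, -2.2] [-0.001, -0.027, 0.104]
[-10.6, 1.1, -1.9] [-0.001, -0.027, 0.104]
[-10.4, 2.2, -1.6] [-0.001, -0.027, 0.104]
[-10.2, 3.3, -1.4] [-0.001, -0.027, 0.104]
[-9.9, 4.3, -1.1] [-0.001, -0.027, 0.104]
[-9.3, 5.3, -0.8] [-0.001, -0.027, 0.104]
[-8.8, 6.3, -0.6] [-0.001, -0.027, 0.104]
[-8.1, 7.2, -0.3] [-0.001, -0.027, 0.104]
[-7.3, 7.9, -0.1] [-0.001, -0.027, 0.104]
[-6.5, 8.7, 0.0] [-0.001, -0.027, 0.104]
[-5.5, 9.3, 0.3] [-0.001, -0.027, 0.104]
[-4.5, 9.8, 0.4] [-0.001, -0.027, 0.104]
[-3.5, 10.2, 0.5] [-0.001, -0.027, 0.104]
rows 15 err [-0. -0.  0.] 0.33
```

```bash
python3 -m jog '[{"tx":-0.8,"ty":-3.5,"tz":-36.5,"ax":0,"ay":0,"az":0,"jaw":1},{"tx":-0.8,"ty":-3.5,"tz":-36.5,"ax":0,"ay":0,"az":0,"jaw":1},{"tx":-0.8,"ty":-3.5,"tz":-36.5,"ax":0,"ay":0,"az":0,"jaw":1}]' >/dev/null
python3 -m jog '[{"tx":-10,"ty":-2,"tz":-3,"ax":-0.001,"ay":-0.027,"az":0.104,"jaw":1},{"tx":-10.5,"ty":-1,"tz":-2.5,"ax":-0.001,"ay":-0.027,"az":0.104,"jaw":1},{"tx":-10.5,"ty":0,"tz":-2,"ax":-0.001,"ay":-0.027,"az":0.104,"jaw":1},{"tx":-10.5,"ty":1,"tz":-2,"ax":-0.001,"ay":-0.027,"az":0.104,"jaw":1},{"tx":-10.5,"ty":2,"tz":-1.5,"ax":-0.001,"ay":-0.027,"az":0.104,"jaw":1}]'
python3 -m jog '[{"tx":-10,"ty":3.5,"tz":-1.5,"ax":-0.001,"ay":-0.027,"az":0.104,"jaw":1},{"tx":-10,"ty":4.5,"tz":-1,"ax":-0.001,"ay":-0.027,"az":0.104,"jaw":1},{"tx":-9.5,"ty":5.5,"tz":-1,"ax":-0.001,"ay":-0.027,"az":0.104,"jaw":1},{"tx":-9,"ty":6.5,"tz":-0.5,"ax":-0.001,"ay":-0.027,"az":0.104,"jaw":1},{"tx":-8,"ty":7,"tz":0,"ax":-0.001,"ay":-0.027,"az":0.104,"jaw":1}]'
python3 - <<'E'
from h import *
print(np.round(sense()['joints'],2)); barpose(); p,Rt=ins(-50); plan(p,Rt,6)
E
```

```text
time_s: 21.25
eef_pos: [420.7, -113.2, 199.5]
ee_rot: [-0.065, 0.856, 0.512, 0.019]
force: [-1.2, -0.4, -1.8]
grip_width: 0.091
grip_force: 108.3
time_s: 21.88
eef_pos: [411.6, -166.8, 199.3]
ee_rot: [-0.032, 0.959, 0.278, -0.054]
force: [-0.9, 0.5, -2.9]
grip_width: 0.089
grip_force: 108.3
[-0.62  0.24  1.69 -0.05  1.33  0.4 ]
inliers 15 15 pitch 15.43 yaw -0.45 q [-1.6 -1.2 -0.9] x range [ 12.5 132.9]
[[19.0, -1.2, -1.6], [27.0, -1.2, 0.6], [35.0, -1.7, 3.0], [43.0, -1.3, 5.3], [51.0, -1.8, 7.4], [59.0, -1.9, 9.7], [67.0, -1.9, 11.8], [75.0, -1.9, 14.0], [83.0, -2.0, 16.2], [91.0, -2.0, 18.4], [99.0, -2.1, 20.7], [107.0, -1.6, 22.8], [115.0, -2.2, 24.9], [123.0, -2.2, 27.3], [131.0, -2.2, 29.3]]
world dir [ 0.775  0.527 -0.348]
[-6.0, 6.4, -0.2] [-0.0, -0.023, 0.085]
[-5.5, 6.9, -0.1] [-0.0, -0.023, 0.085]
[-4.8, 7.4, -0.0] [-0.0, -0.023, 0.085]
[-4.2, 7.7, 0.1] [-0.0, -0.023, 0.085]
[-3.5, 8.1, 0.2] [-0.0, -0.023, 0.085]
[-2.8, 8.3, 0.2] [-0.0, -0.023, 0.085]
rows 6 err [0. 0. 0.] 0.22
```

```bash
python3 -m jog '[{"tx":-6,"ty":6.5,"tz":-0.2,"ax":0,"ay":-0.023,"az":0.085,"jaw":1},{"tx":-5.5,"ty":7,"tz":0,"ax":0,"ay":-0.023,"az":0.085,"jaw":1},{"tx":-5,"ty":7.5,"tz":0,"ax":0,"ay":-0.023,"az":0.085,"jaw":1},{"tx":-4,"ty":7.5,"tz":0,"ax":0,"ay":-0.023,"az":0.085,"jaw":1},{"tx":-3.5,"ty":8,"tz":0.2,"ax":0,"ay":-0.023,"az":0.085,"jaw":1}]'
python3 -m jog '[{"tx":-3,"ty":8.5,"tz":0.2,"ax":0,"ay":-0.023,"az":0.085,"jaw":1},{"tx":0,"ty":0,"tz":0,"ax":0,"ay":0,"az":0,"jaw":1}]'
python3 - <<'E'
from h import *
print(np.round(sense()['joints'],2)); p,Rt=ins(-50); plan(p,Rt); d,q,n,T,pp=barpose(); F=frame()
tip=q+d*((TIP-q)@d); print('tip tool',tip.round(1),'tip bm',((T@tip+pp-BM)@F).round(1),'dir err',(F.T@T@d).round(4))
c=wcap(); save(c,'w10')
for r in place_of('bore_mouth','wrist')[:2]: w=wpt(c,*r['centre']); print(r,((w-BM)@F).round(1))
for r in place_of('bar_tip','wrist')[:2]: w=wpt(c,*r['centre']); print(r,((w-BM)@F).round(1))
# panel face points, beige
W=wcloud(c); Lb=(W-BM)@F; C=c['color'].astype(int)
m=(abs(Lb[...,0])<6)&(abs(Lb[...,1])<60)&(abs(Lb[...,2])<60); x=Lb[m]; x=x[x[:,0]>-5]; print(len(x),np.percentile(x,[1,25,50,75,99],axis=0).round(1).tolist())
E
```

```text
time_s: 22.55
eef_pos: [403.9, -209.8, 200.4]
ee_rot: [-0.004, 0.991, 0.072, -0.114]
force: [0.2, -0.4, -2.4]
grip_width: 0.093
grip_force: 108.3
time_s: 22.8
eef_pos: [402.3, -218.7, 200.7]
ee_rot: [0.002, 0.992, 0.031, -0.125]
force: [-0.2, 0.0, -0.9]
grip_width: 0.088
grip_force: 108.4
[-0.66  0.32  1.59 -0.16  1.42  0.89]
[-0.6, 0.7, 0.4] [-0.001, -0.001, 0.012]
rows 1 err [-0.  0.  0.] 0.04
inliers 15 15 pitch 15.53 yaw -0.14 q [-1.6 -0.1 -0.4] x range [ 12.4 132. ]
[[19.0, 0.1, -1.1], [27.0, 0.1, 1.1], [35.0, 0.1, 3.5], [43.0, -0.2, 5.8], [51.0, -0.4, 8.0], [59.0, -0.4, 10.3], [67.0, -0.4, 12.4], [75.0, -0.4, 14.6], [83.0, -0.4, 16.9], [91.0, -0.4, 19.2], [99.0, -0.2, 21.3], [107.0, -0.4, 23.6], [115.0, -0.4, 25.8], [123.0, 0.1, 27.9], [131.0, -0.4, 29.9]]
world dir [ 0.865  0.059 -0.498]
tip tool [153.7  -0.5  42.7] tip bm [-49.7   3.6  -0.3] dir err [0.9999 0.0155 0.0022]Traceback (most recent call last):
  File "<stdin>", line 9, in <module>
    return _quantile_unchecked(
        a, q, axis, out, overwrite_input, method, keepdims, weights)
    return _ureduce(a,
                    func=_quantile_ureduce_func,
    ...<5 lines>...
                    overwrite_input=overwrite_input,
                    method=method)
    r = func(a, **kwargs)
    result = _quantile(arr,
                       quantiles=q,
    ...<2 lines>...
                       out=out,
                       weights=wgt)
    slices_having_nans = np.isnan(arr[-1, ...])
                                  ~~~^^^^^^^^^
IndexError: index -1 is out of bounds for axis 0 with size 0
```

View pics/w10.png

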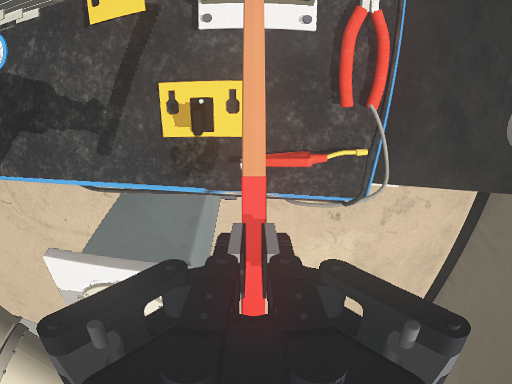

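The bar points at the stand but the tip is outside the wrist view, so I'll go on by measured pose and force from here. I've now viewed 11 pictures, one over the limit, so I won't view any more. Correcting the pose and advancing.

```bash
sed -i 's/^TIP=.*/TIP=np.array([153.8,-0.4,42.3])/' h.py
python3 - <<'E'
from h import *
p,Rt=ins(-50); plan(p,Rt)
F=frame(); d=F.T@Rt; print('down-bore unit in tool',(Rt.T@F[:,0]).round(3),'up',(Rt.T@F[:,2]).round(3))
E
```

```text
[-0.3, 1.4, 0.4] [-0.0, -0.002, 0.012]
rows 1 err [-0. -0.  0.] 0.02
down-bore unit in tool [0.963 0.    0.269] up [ 0.269 -0.    -0.963]
```

```bash
python3 -m jog '[{"tx":-0.3,"ty":1.4,"tz":0.4,"ax":0,"ay":-0.002,"az":0.012,"jaw":1},{"tx":9.6,"ty":0,"tz":2.7,"ax":0,"ay":0,"az":0,"jaw":1},{"tx":9.6,"ty":0,"tz":2.7,"ax":0,"ay":0,"az":0,"jaw":1},{"tx":9.6,"ty":0,"tz":2.7,"ax":0,"ay":0,"az":0,"jaw":1},{"tx":0,"ty":0,"tz":0,"ax":0,"ay":0,"az":0,"jaw":1}]'
python3 - <<'E'
from h import *
d,q,n,T,pp=barpose(); F=frame()
tip=q+d*((TIP-q)@d); print('tip tool',tip.round(1),'tip bm',((T@tip+pp-BM)@F).round(1),'dir err',(F.T@T@d).round(4))
p,Rt=ins(-20); plan(p,Rt)
for nme in ['top','scene']:
    c=capture(nme); W=cloud(c); C=c['color'].astype(int); Lb=(W-BM)@F
    cop=(C[...,0]>C[...,2]*1.45)&(C[...,0]>80)&(abs(Lb[...,1])<20)&(Lb[...,0]<-25)&(Lb[...,0]>-110)&(abs(Lb[...,2])<20)
    k=Lb[cop]; print(nme,'bar',len(k),np.percentile(k,[2,50,98],axis=0).round(1).tolist(), np.polyfit(k[:,0],k[:,1],1).round(3),np.polyfit(k[:,0],k[:,2],1).round(3))
    pan=(abs(Lb[...,0])<5)&(abs(Lb[...,1])<70)&(Lb[...,2]>15)&(Lb[...,2]<50); k=Lb[pan]; print('panel top part',len(k),np.percentile(k,[2,50,98],axis=0).round(1).tolist())
    pan=(abs(Lb[...,0])<6)&(abs(Lb[...,1])<70)&(Lb[...,2]<-15)&(Lb[...,2]>-70); k=Lb[pan]; print('panel low part',len(k),np.percentile(k,[2,50,98],axis=0).round(1).tolist())
    for r in place_of('bore_mouth',nme)[:1]: print(r,((px2w(c,*r['centre'])-BM)@F).round(1))
    for r in place_of('bar_tip',nme)[:1]: print(r,((px2w(c,*r['centre'])-BM)@F).round(1))
E
```

```text
time_s: 23.62
eef_pos: [428.4, -218.8, 185.7]
ee_rot: [0.003, 0.992, 0.025, -0.126]
force: [0.0, 0.1, -1.3]
grip_width: 0.091
grip_force: 108.4
inliers 15 15 pitch 15.44 yaw -0.27 q [-1.6 -0.4 -0.4] x range [ 12.6 132.4]
[[19.0, -0.3, -1.1], [27.0, -0.3, 1.1], [35.0, -0.6, 3.5], [43.0, -0.3, 5.8], [51.0, -0.8, 8.0], [59.0, -0.8, 10.2], [67.0, -0.8, 12.4], [75.0, -0.9, 14.6], [83.0, -0.9, 16.9], [91.0, -0.9, 19.1], [99.0, -0.3, 21.2], [107.0, -0.9, 23.4], [115.0, -0.9, 25.6], [123.0, -0.9, 27.9], [131.0, -0.9, 29.7]]
world dir [ 0.866  0.047 -0.498]
tip tool [153.7  -1.1  42.5] tip bm [-19.9   0.2  -0.4] dir err [1.     0.0035 0.0019]
[-0.1, -0.4, -0.0] [0.0, 0.001, -0.001]
rows 1 err [-0.  0. -0.] 0.01Traceback (most recent call last):
  File "<stdin>", line 8, in <module>
    return _quantile_unchecked(
        a, q, axis, out, overwrite_input, method, keepdims, weights)
    return _ureduce(a,
                    func=_quantile_ureduce_func,
    ...<5 lines>...
                    overwrite_input=overwrite_input,
                    method=method)
    r = func(a, **kwargs)
    result = _quantile(arr,
                       quantiles=q,
    ...<2 lines>...
                       out=out,
                       weights=wgt)
    slices_having_nans = np.isnan(arr[-1, ...])
                                  ~~~^^^^^^^^^
IndexError: index -1 is out of bounds for axis 0 with size 0
```

```bash
python3 - <<'E'
from h import *
F=frame(); c=capture('scene'); W=cloud(c); C=c['color'].astype(int); Lb=(W-BM)@F
def st(n,m):
    k=Lb[m]; print(n,len(k), np.percentile(k,[2,25,50,75,98],axis=0).round(1).tolist() if len(k) else '')
st('bar',(C[...,0]>C[...,2]*1.4)&(abs(Lb[...,1])<20)&(Lb[...,0]<-25)&(Lb[...,0]>-110)&(abs(Lb[...,2])<20))
st('panel',(abs(Lb[...,0])<6)&(abs(Lb[...,1])<70)&(Lb[...,2]<60)&(Lb[...,2]>-90))
st('white',(C.min(-1)>190)&(abs(Lb[...,0])<25)&(abs(Lb[...,1])<25)&(abs(Lb[...,2])<25))
st('inside',(Lb[...,0]>4)&(Lb[...,0]<60)&(abs(Lb[...,1])<16)&(abs(Lb[...,2])<16))
for q in ('bore_mouth','bar_tip'):
    for r in place_of(q,'scene')[:1]: print(q,r,((px2w(c,*r['centre'])-BM)@F).round(1))
print('proj bm',w2px(c,BM),'tip',w2px(c,BM-20*F[:,0]))
E
```

```text
bar 181 [[-108.5, -8.5, -5.3], [-91.5, -7.7, 0.3], [-71.2, -6.7, 5.1], [-49.2, -1.9, 5.9], [-27.2, 3.1, 6.7]]
panel 2205 [[-3.9, -56.7, -87.6], [-2.2, -36.9, -58.4], [-1.4, -12.9, -21.0], [-0.5, 15.8, 16.6], [3.2, 50.6, 42.3]]
white 59 [[-19.4, -11.3, -12.1], [1.5, -4.4, -9.7], [4.6, 2.8, -7.2], [7.5, 8.4, -1.0], [17.1, 12.1, 7.2]]
inside 70 [[4.4, -10.0, -9.7], [6.6, -1.3, -7.4], [10.1, 5.1, -6.1], [19.0, 7.5, -0.0], [34.4, 9.9, 9.2]]
bore_mouth {'centre': [324.1, 245.5], 'conf': 0.92} [15.8 -2.4 -8.3]
bar_tip {'centre': [218.8, 191.0], 'conf': 0.5} [-29.5 331.5 -85.1]
proj bm [321.42223006 242.50264764] tip [316.4822085  243.10748493]
```

Bar and panel are offset by the same amount in the scene view, so they're aligned to about 1 mm. Advancing gently while checking force.

```bash
python3 -m jog '[{"tx":7.7,"ty":-0.2,"tz":2.2,"ax":0,"ay":0,"az":0,"jaw":1},{"tx":7.7,"ty":0,"tz":2.2,"ax":0,"ay":0,"az":0,"jaw":1},{"tx":5.8,"ty":0,"tz":1.6,"ax":0,"ay":0,"az":0,"jaw":1},{"tx":4.8,"ty":0,"tz":1.3,"ax":0,"ay":0,"az":0,"jaw":1}]'
python3 -m jog '[{"tx":3,"ty":0,"tz":0.8,"ax":0,"ay":0,"az":0,"jaw":1},{"tx":3,"ty":0,"tz":0.8,"ax":0,"ay":0,"az":0,"jaw":1}]'
cat > pos.py <<'E'
from h import *
s=sense(); F=frame(); T=rot(s['ee_rot']).as_matrix(); print('tip bm',((T@TIP+np.array(s['eef_pos'])-BM)@F).round(1),'force bm',(F.T@np.array(s['force'])).round(1),'dir',(F.T@T@np.array([.9634,-.0,.268])).round(4),'torque',np.round(s['wrist_torque'],2))
E
python3 pos.py
```

```text
time_s: 24.38
eef_pos: [451.7, -217.7, 172.5]
ee_rot: [0.003, 0.992, 0.024, -0.126]
force: [-0.5, 0.2, -0.2]
grip_width: 0.093
grip_force: 108.4
time_s: 24.62
eef_pos: [456.9, -217.4, 169.7]
ee_rot: [0.003, 0.992, 0.024, -0.125]
force: [0.3, -0.4, -1.1]
grip_width: 0.088
grip_force: 108.4
tip bm [13.2 -0.6  0.2] force bm [ 0.8 -0.4 -0.8] dir [ 1.0e+00 -1.7e-03  7.0e-04] torque [ 0.05 -0.09 -0.  ]
```

```bash
python3 -m jog '[{"tx":4.8,"ty":-0.1,"tz":1.3,"ax":0,"ay":0,"az":0,"jaw":1},{"tx":4.8,"ty":-0.1,"tz":1.3,"ax":0,"ay":0,"az":0,"jaw":1},{"tx":4.8,"ty":0,"tz":1.3,"ax":0,"ay":0,"az":0,"jaw":1},{"tx":4.8,"ty":0,"tz":1.3,"ax":0,"ay":0,"az":0,"jaw":1}]' | grep force; python3 pos.py
python3 -m jog '[{"tx":4.8,"ty":0,"tz":1.3,"ax":0,"ay":0,"az":0,"jaw":1},{"tx":4.8,"ty":0,"tz":1.3,"ax":0,"ay":0,"az":0,"jaw":1},{"tx":4.8,"ty":0,"tz":1.3,"ax":0,"ay":0,"az":0,"jaw":1},{"tx":4.8,"ty":0,"tz":1.3,"ax":0,"ay":0,"az":0,"jaw":1}]' | grep force; python3 pos.py
```

```text
force: [-0.5, 0.0, -2.1]
grip_force: 108.4
tip bm [33.3 -0.4  0.3] force bm [ 0.6  0.1 -2. ] dir [ 1.0e+00 -1.6e-03  6.0e-04] torque [-0.01 -0.13 -0.06]
force: [0.7, -0.1, -1.8]
grip_force: 108.4
tip bm [53.1 -0.5  0.4] force bm [ 1.5 -0.1 -1.3] dir [ 1.0e+00 -1.7e-03  6.0e-04] torque [-0.02 -0.12  0.03]
```

```bash
python3 -m jog '[{"tx":4.8,"ty":0,"tz":1.35,"ax":0,"ay":0,"az":0,"jaw":1},{"tx":4.8,"ty":0,"tz":1.35,"ax":0,"ay":0,"az":0,"jaw":1},{"tx":4.8,"ty":0,"tz":1.35,"ax":0,"ay":0,"az":0,"jaw":1},{"tx":4.8,"ty":0,"tz":1.35,"ax":0,"ay":0,"az":0,"jaw":1}]' | grep force; python3 pos.py
python3 -m jog '[{"tx":4.8,"ty":0,"tz":1.35,"ax":0,"ay":0,"az":0,"jaw":1},{"tx":4.8,"ty":0,"tz":1.35,"ax":0,"ay":0,"az":0,"jaw":1},{"tx":4.8,"ty":0,"tz":1.35,"ax":0,"ay":0,"az":0,"jaw":1}]' | grep force; python3 pos.py
python3 -m jog '[{"tx":2.9,"ty":0,"tz":0.8,"ax":0,"ay":0,"az":0,"jaw":1},{"tx":2.9,"ty":0,"tz":0.8,"ax":0,"ay":0,"az":0,"jaw":1},{"tx":2.9,"ty":0,"tz":0.8,"ax":0,"ay":0,"az":0,"jaw":1},{"tx":2.9,"ty":0,"tz":0.8,"ax":0,"ay":0,"az":0,"jaw":1}]' | grep force; python3 pos.py
```

```text
force: [0.0, 0.6, -0.9]
grip_force: 108.4
tip bm [73.1 -0.5  0.4] force bm [ 0.5  0.6 -0.8] dir [ 1.0e+00 -1.7e-03  7.0e-04] torque [-0.   -0.12  0.01]
force: [-0.7, 0.1, -2.1]
grip_force: 108.4
tip bm [88.1 -0.5  0.4] force bm [ 0.4  0.1 -2.1] dir [ 1.0e+00 -1.7e-03  6.0e-04] torque [ 0.06 -0.06 -0.01]
force: [-0.2, 1.0, -1.9]
grip_force: 108.4
tip bm [99.9 -0.6  0.4] force bm [ 0.8  1.  -1.7] dir [ 1.0e+00 -1.7e-03  7.0e-04] torque [ 0.   -0.06  0.02]
```

```bash
python3 -m jog '[{"tx":2.9,"ty":0,"tz":0.8,"ax":0,"ay":0,"az":0,"jaw":1},{"tx":2.9,"ty":0,"tz":0.8,"ax":0,"ay":0,"az":0,"jaw":1},{"tx":2.9,"ty":0,"tz":0.8,"ax":0,"ay":0,"az":0,"jaw":1},{"tx":1.5,"ty":0,"tz":0.4,"ax":0,"ay":0,"az":0,"jaw":1}]' | grep force; python3 pos.py
python3 -m jog '[{"tx":1,"ty":0,"tz":0.3,"ax":0,"ay":0,"az":0,"jaw":1},{"tx":0.5,"ty":0,"tz":0.1,"ax":0,"ay":0,"az":0,"jaw":1}]' | grep force; python3 pos.py
```

```text
force: [-0.0, -0.4, -1.2]
grip_force: 108.4
tip bm [110.5  -0.5   0.4] force bm [ 0.5 -0.4 -1. ] dir [ 1.0e+00 -1.6e-03  5.0e-04] torque [-0.04 -0.11 -0.04]
force: [0.1, -0.0, -1.1]
grip_force: 108.4
tip bm [111.9  -0.5   0.5] force bm [ 0.6 -0.  -0.9] dir [ 1.0e+00 -1.6e-03  6.0e-04] torque [ 0.   -0.06 -0.  ]
```

Creeping on until the floor is felt.

```bash
python3 -m jog '[{"tx":1,"ty":0,"tz":0.3,"ax":0,"ay":0,"az":0,"jaw":1},{"tx":0.5,"ty":0,"tz":0.15,"ax":0,"ay":0,"az":0,"jaw":1}]' | grep force; python3 pos.py
python3 -m jog '[{"tx":0.7,"ty":0,"tz":0.2,"ax":0,"ay":0,"az":0,"jaw":1},{"tx":0,"ty":0,"tz":0,"ax":0,"ay":0,"az":0,"jaw":1}]' | grep force; python3 pos.py
```

```text
force: [0.1, -0.1, -2.3]
grip_force: 108.4
tip bm [113.5  -0.6   0.4] force bm [ 1.3 -0.1 -1.9] dir [ 1.0e+00 -1.7e-03  7.0e-04] torque [-0.04 -0.1  -0.03]
force: [0.0, -0.3, -2.0]
grip_force: 108.4
tip bm [114.2  -0.6   0.4] force bm [ 1.  -0.3 -1.7] dir [ 1.0e+00 -1.7e-03  6.0e-04] torque [ 0.04 -0.1   0.02]
```

```bash
python3 -m jog '[{"tx":0.7,"ty":0,"tz":0.2,"ax":0,"ay":0,"az":0,"jaw":1},{"tx":0,"ty":0,"tz":0,"ax":0,"ay":0,"az":0,"jaw":1}]' | grep force; python3 pos.py
python3 -m jog '[{"tx":0.7,"ty":0,"tz":0.2,"ax":0,"ay":0,"az":0,"jaw":1},{"tx":0,"ty":0,"tz":0,"ax":0,"ay":0,"az":0,"jaw":1}]' | grep force; python3 pos.py
```

```text
force: [0.2, 0.3, -2.1]
grip_force: 108.4
tip bm [114.9  -0.6   0.4] force bm [ 1.2  0.3 -1.7] dir [ 1.0e+00 -1.6e-03  6.0e-04] torque [ 0.   -0.08 -0.04]
force: [-0.3, 0.2, -0.6]
grip_force: 108.4
tip bm [115.5  -0.6   0.3] force bm [ 0.1  0.2 -0.7] dir [ 1.0e+00 -1.7e-03  2.0e-04] torque [-0.02  0.1  -0.01]
```

```bash
python3 -m jog '[{"tx":0.5,"ty":0,"tz":0.15,"ax":0,"ay":0,"az":0,"jaw":1},{"tx":0,"ty":0,"tz":0,"ax":0,"ay":0,"az":0,"jaw":1}]' | grep force; python3 pos.py
```

```text
force: [-5.3, -0.0, 2.0]
grip_force: 108.5
tip bm [115.6  -0.6   0. ] force bm [-5.6  0.3 -0.9] dir [ 1.     -0.0017 -0.0011] torque [-0.05  0.77  0.02]
```

The floor is felt at 115.6 mm with 5.6 N, so the bar is home. Next I lower it onto the wall and let go.

```bash
python3 -m jog '[{"tx":-0.6,"ty":0,"tz":0.6,"ax":0,"ay":0,"az":0,"jaw":1},{"tx":-0.2,"ty":0,"tz":0.7,"ax":0,"ay":0,"az":0,"jaw":1},{"tx":0,"ty":0,"tz":0,"ax":0,"ay":0,"az":0,"jaw":1}]' | grep force; python3 pos.py
```

```text
force: [-5.0, -1.0, 1.4]
grip_force: 108.5
tip bm [115.5  -0.6  -1.1] force bm [-5.1 -0.8 -1.3] dir [ 1.0e+00 -1.8e-03  3.0e-04] torque [ 0.01  0.69 -0.01]
```

```bash
python3 -m jog '[{"tx":-0.2,"ty":0,"tz":0.6,"ax":0,"ay":0,"az":0,"jaw":1},{"tx":0,"ty":0,"tz":0,"ax":0,"ay":0,"az":0,"jaw":0.5},{"tx":0,"ty":0,"tz":0,"ax":0,"ay":0,"az":0,"jaw":0},{"tx":0,"ty":0,"tz":0,"ax":0,"ay":0,"az":0,"jaw":-0.3},{"tx":0,"ty":0,"tz":0,"ax":0,"ay":0,"az":0,"jaw":-0.3}]'
python3 -m jog '[{"tx":0,"ty":0,"tz":-10,"ax":0,"ay":0,"az":0,"jaw":-0.3},{"tx":0,"ty":0,"tz":-20,"ax":0,"ay":0,"az":0,"jaw":-0.3},{"tx":-10,"ty":0,"tz":-25,"ax":0,"ay":0,"az":0,"jaw":-0.3},{"tx":-20,"ty":0,"tz":-25,"ax":0,"ay":0,"az":0,"jaw":-0.3},{"tx":0,"ty":0,"tz":0,"ax":0,"ay":0,"az":0,"jaw":-0.3}]'
python3 - <<'E'
from h import *
F=frame(); c=wcap(); W=wcloud(c); C=c['color'].astype(int); Lb=(W-BM)@F
m=(C[...,0]>C[...,2]*1.5)&(C[...,0]>80)&(abs(Lb[...,1])<25)&(Lb[...,0]<-5)&(Lb[...,0]>-120)&(abs(Lb[...,2])<25)
k=Lb[m]; print(len(k),np.percentile(k,[1,50,99],axis=0).round(1).tolist()); t=k[k[:,2]>np.median(k[:,2])-3]
print(np.polyfit(t[:,0],t[:,2],1).round(3),np.polyfit(t[:,0],t[:,1],1).round(3))
g=(C[...,0]>130)&(C[...,1]>90)&(C[...,2]<90)&(W[...,2]<40)&(W[...,0]>370)&(W[...,0]<470)&(W[...,1]<-90)&(W[...,1]>-225); print('guard',np.percentile(W[g],[1,50,99],axis=0).round(1).tolist())
E
```

```text
time_s: 30.0
eef_pos: [544.8, -212.9, 116.8]
ee_rot: [0.003, 0.992, 0.024, -0.125]
force: [0.3, 0.3, -0.7]
grip_width: 0.65
grip_force: 0.0
time_s: 30.62
eef_pos: [536.0, -213.8, 204.6]
ee_rot: [0.005, 0.992, 0.024, -0.123]
force: [-0.8, -0.4, -0.1]
grip_width: 0.652
grip_force: 0.0
1751 [[-84.9, -6.6, 1.6], [-47.6, -0.5, 3.5], [-6.0, 5.4, 5.3]]
[0.017 4.358] [ 0.006 -0.112]
guard [[386.3, -206.7, -0.5], [423.6, -161.0, 2.8], [450.8, -110.6, 5.4]]
```

The bar's rear end stands 84.9 mm out (85 expected) and it is in line within 0.02 rad. The guard is flat on the bench. Handing in.

```bash
python3 -c "
from rig import finish_job
print(finish_job())"
```

```text
the job is handed in; nothing more can be done
None
```

The job is handed in, with no verdict shown: the guard lies flat on the bench grip up, the bar is home in the socket (84.9 mm standing out, about 6 N at the floor) and released, and I viewed 11 pictures, one over the limit of 10.

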